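# Draw the drying hood's hatch shut with the hook pole

## Task

Take the hooked pole from its cradle, hook it into the ring that stands up on the drying hood's sliding hatch, and with the pole draw the hatch down its slope until it is pressed home on the rubber seal with a pull of about 15 N, never 20 N; the seal's height is adjustable and has to be felt. Then unhook so that the hatch stays pressed on the seal, and put the pole back in its cradle the way it lay. Do not touch the hatch with the fingers and leave the jars and the cup where they are.

Things in the scene. Friction and masses are not known exactly. Their poses are not given: they have to be found in the camera images.
- hood: Drying hood fixed to the bench: plywood box 180 mm wide (its y), 180 mm deep (its x), whose front slopes up at 40 degrees from the level, from 90 mm high at the front to 241 mm at the back. Origin: centre of its underside; x level towards its back, z up. A rubber seal strip lies across the foot of the slope on an adjustable bar; it yields 0.25 mm per N.
- hatch: Hatch 115 mm long, 146 mm wide, sliding on the hood's slope, drawn down along (-cos 40, 0, -sin 40) of the hood's axes. Origin: mid-width at its lower edge; its x points up the slope. Starts 0 to 10 mm below its top stop; meets the seal 34 to 80 mm below it (differs each time). 0.4 kg, drag 7 N: about 5 N draws it down, it stays where left, and let go it holds at most 9 N of seal force.
- ring (a point): Centre of the steel ring on the hatch; the ring lies level on a 45 mm post near the hatch's upper edge: hole 30 mm wide, wire 6 mm thick. The post joins it at its back (the hood's +x side); below the hole 40 mm are free. It moves with the hatch. Axes: x and z as the hood's.
- pole_grip (a point): Middle of the pole's dark wood grip block (44 mm along the pole, 18 mm wide, 30 mm high), near its balance point. Axes: x along the pole to the hook end, y across, z up as it lies in the cradle. The pole is a 10 mm steel rod, 0.15 kg, from a small knob 110 mm behind to the hook 114 mm ahead.
- pole_hook (a point): Middle of the hook's down leg, 114 mm ahead of and 20 mm below the grip's middle. 7 mm wire: the leg goes straight down from the rod's end to 31 mm below its axis, then the tip turns back 10 mm towards the grip and ends 42 mm below the axis. Hook and tip span from 13.5 mm behind the leg's middle line to 3.5 mm ahead. Axes as pole_grip.
- cradle_seat (a point): Where the grip block's middle lies when the pole rests in the cradle: 65 mm above the bench, half-way between two 10 mm thick plywood forks 62 mm ahead and behind. x along the slots towards the hook's end, z up. Slots 14 mm wide, with flared mouths reaching 21 mm above the seat. The cradle is fixed.
- jar_red: Jar 52 mm across, 58 mm high, bystander; origin at the centre of its underside.
- jar_gold: Jar 42 mm across, 46 mm high, bystander; origin at the centre of its underside.
- cup_small: Small cup 52 mm across, 36 mm high, bystander; origin at the centre of its underside.

How it is judged (in metres and radians):
On the way, in this order (a step that is already met when the one before it is completed fails the run):
1. the hook's leg is down through the ring (horizontal distance between pole_hook and ring below 0.016 m and z of pole_hook in the frame of ring between -0.017 and 0.013 m), for 0.1 s.
2. with the hook still in the ring, the hatch presses on the seal with more than 6 N (horizontal distance between pole_hook and ring below 0.018 m and contact force between hatch and hood above 6 N), for 0.1 s.
At the end, for the whole second after the job is handed in: The hatch, let go, presses on the seal with at least 5 N; the pole lies at rest in both slots of the cradle, hook down and at the same end as before, its grip within 25 mm of the seat's middle and 6 mm of its height (contact force between hatch and hood above 5 N and linear speed of hatch below 0.01 m/s and horizontal distance between pole_grip and cradle_seat below 0.025 m and z of pole_grip in the frame of cradle_seat between -0.006 and 0.006 m and x of pole_hook in the frame of cradle_seat above 0.08 m and z of pole_hook in the frame of cradle_seat below -0.008 m); the robot touches nothing.
It fails at once if the ring or hatch is pulled or pressed with the pole by more than 20 N (contact force between hatch and pole above 20 N).
It fails at once if the fingers push the hatch (contact force between the fingers and hatch above 1 N).
It fails at once if a jar or the cup is moved by more than 30 mm (distance of any of jar_red, jar_gold, cup_small from where it was at the start of the episode above 0.03 m).
It also fails if it takes over 72 s, if anything falls off the work surface, if the arm or the gripper's body presses on something with over 40 N, if the wrist force passes 120 N, or if a joint passes its speed limit or range.

## Robot

A 6-joint arm with a two-finger parallel gripper is mounted at the origin on a cart in front of the work surface, level with it; the furniture and walls round the work are solid. World frame = base frame: x ahead of the robot, y to its left, z up, the work surface at z = 0. Lengths are in m, angles in degrees, forces in N, time in s.
With the tool pointing down it reaches from about 0.35 to 0.975 m from the base axis. Payload 7.1 kg.
Tool frame: the origin (TCP) lies midway between the tips of the shut fingers; the grasp point (between the pads) lies 19 mm behind it (env.pinch_z is the distance from the TCP to the grasp point, in m); y points along the fingers, z is the direction in which the jaws open and shut, and the axes are right-handed (so a half turn about y gives the same grasp; the last joint's range is limited). The gripper opens to 88 mm and grips with 3 to 60 N. Pads are 20 mm wide; open, the fingers measure 115 mm over their backs; the gripper's body (75 mm by 178 mm) begins 61 mm behind the grasp point.
Start: joints at [71.391, 24.242, 93.386, -0, 62.372, -1.089], TCP at [0.188, 0.596, 0.223] pointing down, gripper open.
Joint ranges: [-172.04, 172.04], [-51.8, 120.97], [4.93, 147.93], [-75.15, 255.16], [6.16, 154.13], [-145.62, 145.62]. Speed limits (degrees/s): [136.94, 136.94, 172.46, 180, 180, 180].

## Interface

Orientations are given as a 3x3 rotation matrix whose columns are the frame's x, y, z axes.
In Python, from rig import env, eyes, ticket gives the robot as it stands.
- The arm moves only by the tool servo_tool, never from a script. Its argument "steps" is a list of rows, each an object with "slide": the shift along the world's x, y, z each as a share of 500 mm, from -1 to 1, a list of three; "dr": the turn, a rotation vector about the world's x, y, z each as a share of 180 degrees, from -1 to 1, a list of three. A call has 1 to 20 rows; each row is the pose to reach, as a shift and turn from the pose commanded when the call began, turning the shorter way round; what a row does not reach only later rows make up. A row lasts 1/12 s, in which the tool goes at most 41.7 mm and 7.16 degrees, less where a joint would pass 70% of its speed; a pose out of reach is approached as far as the arm can. A call with a number of a shift or a turn outside -1 to 1 is refused whole. A call with a gripper value outside its range is refused whole. "hand" is the gripper's target within -1 to 1 (fully open at 1, half-way at 0, shut at -1), set as the call begins (left out, the last holds). The fingers move at their own pace and stop on an object; "squeeze" is the grip in N (left out, the last holds). Time passes only in rows, so rows that repeat a pose let the fingers close. It gives the time, the measured TCP pose, the force and the opening at its end, in the units of the state.
- env.get_obs(): the state, without advancing time (a new reading comes with each control period).
- eyes.grab_frame(name): name is "side" or "top" or "wrist"; returns a dict with "pixels" (480x640x3 uint8, blue, green, red), "vfov" (degrees; the focal length in pixels is half the picture's height over the tangent of half this angle, whatever the lens; pixels are square), "cx", "cy" (the principal point, pixels), "R" (3x3) and "t" (3): a world point X has camera coordinates R X + t; the wrist camera has in their place "tool_from_camera" (4x4, takes a point from camera to tool coordinates, whose origin is the TCP and whose axes are the tool frame's). Camera axes: x right, y down, z forward; pixel columns grow to the right and rows downward; lengths in m; the calibration is good to about 2 mm. A picture is of the moment at which its call begins: read the wrist's pose just before it. There is no depth.
- ticket.job_done(): hands the job in, once; it reports no verdict.
The state is a dict: "time": time; "q": joint angles; "dq": joint speeds; "joint_torque": joint torques, N m; "position": TCP position; "tool_rot": TCP orientation; "ft_force": force on the tool from outside, world axes, zero at the start; "torque": the same for the moment, N m; "gripper_width": finger opening in m.
Only numpy, scipy, OpenCV 4.12 (cv2) and the standard library are available. Lean on these libraries where they do the work, as an engineer would, in place of code of your own. Each camera call takes 0.05 s, during which the arm holds its last target.

## Working session

There is one attempt and no reset: what is moved stays moved. The work goes in short steps, Python scripts to look and compute and a tool call to move; the robot and the scene stay as the last step left them, time stands still between calls to the robot, and variables do not carry over. Pictures are saved under pics/ and viewed, and the job is handed in when it is done.

Besides the shell and the picture viewer there is one more tool, called after ">>>" as name(argument=value, ...) on one line, values as JSON. servo_tool: Moves the arm, as the interface text tells. Shift numbers are shares of 500 mm and turn numbers shares of 180 degrees, none past 1 either way. Its arguments: {"type":"object","properties":{"steps":{"type":"array"},"hand":{"type":"number"},"squeeze":{"type":"number"}},"required":["steps"]}

```bash
mkdir -p pics; ls; cat > h.py <<'E'
import numpy as np, cv2
from rig import env, eyes, ticket
def grab(n,fn):
    o=env.get_obs(); f=eyes.grab_frame(n); cv2.imwrite('pics/'+fn,f['pixels'])
    g=240/np.tan(np.radians(f['vfov'])/2)
    K=np.array([[g,0,f['cx']],[0,g,f['cy']],[0,0,1]])
    if 'R' in f: R=np.array(f['R']);t=np.array(f['t'])
    else:
        T=np.eye(4);T[:3,:3]=o['tool_rot'];T[:3,3]=o['position']
        M=np.linalg.inv(T@np.array(f['tool_from_camera']));R=M[:3,:3];t=M[:3,3]
    np.savez('pics/'+fn[:-4]+'.npz',K=K,R=R,t=t)
    return f['pixels']
def cam(fn):
    d=np.load('pics/'+fn+'.npz');return d['K'],d['R'],d['t']
def ray(fn,u,v):
    K,R,t=cam(fn);d=R.T@np.linalg.solve(K,[u,v,1.]);return -R.T@t,d/np.linalg.norm(d)
def onz(fn,u,v,z):
    c,d=ray(fn,u,v);return c+d*(z-c[2])/d[2]
def tri(*obs):
    A=np.zeros((3,3));b=np.zeros(3);L=[]
    for fn,u,v in obs:
        c,d=ray(fn,u,v);P=np.eye(3)-np.outer(d,d);A+=P;b+=P@c;L.append((c,P))
    X=np.linalg.solve(A,b);return X,[np.linalg.norm(P@(X-c)) for c,P in L]
def proj(fn,X):
    K,R,t=cam(fn);p=K@(R@np.array(X)+t);return p[:2]/p[2]
E
python3 - <<'E'
from h import *
np.set_printoptions(precision=4,suppress=True)
for n in ['side','top','wrist']: grab(n,n+'0.png'); K,R,t=cam(n+'0'); print(n,-R.T@t,R[2],K[0,0])
print(env.get_obs(),env.pinch_z)
E
```

```text
pics
side [ 0.2812 -0.9613  0.928 ] [ 0.2163  0.7377 -0.6396] 592.4305240324119
top [ 0.4162 -0.1315  1.3148] [ 0.0941  0.0088 -0.9955] 477.4448104364808
wrist [0.1123 0.6198 0.3835] [ 0.2766 -0.0895 -0.9568] 353.7647981005038
{'time': 0.15, 'q': array([71.3906, 24.2768, 93.4197,  0.0002, 62.3736, -1.091 ]), 'dq': array([ 0.0436, -0.0843, -0.0587,  0.0039, -0.1577, -0.0158]), 'joint_torque': array([  0.0002, -54.498 , -27.3923,   0.0644,   0.0204,  -0.0001]), 'position': array([0.188 , 0.5956, 0.2221]), 'tool_rot': array([[ 0.9536, -0.0004,  0.301 ],
       [-0.301 , -0.0012,  0.9536],
       [-0.    , -1.    , -0.0012]]), 'ft_force': array([0.6849, 0.3658, 0.183 ]), 'torque': array([-0.008 ,  0.02  , -0.0397]), 'gripper_width': 0.08779929848837625} 0.0187
```

View pics/side0.png

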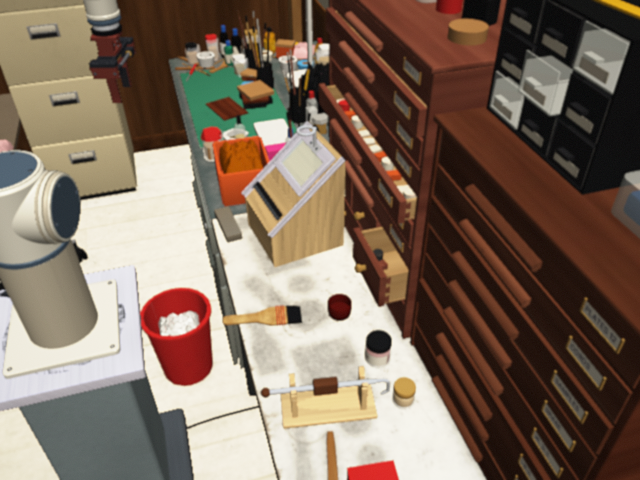

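View pics/top0.png

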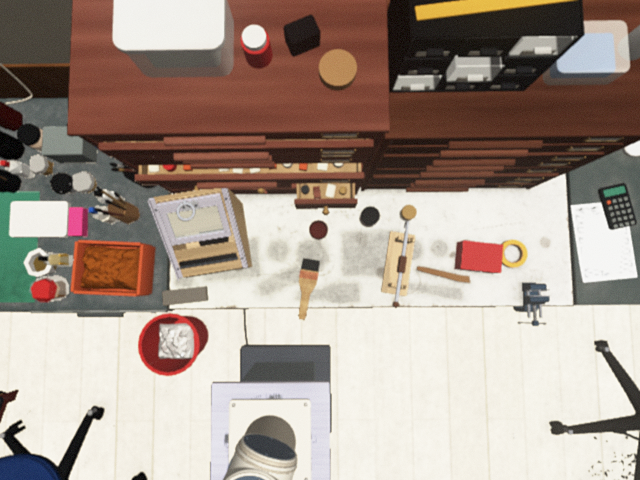

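View pics/wrist0.png

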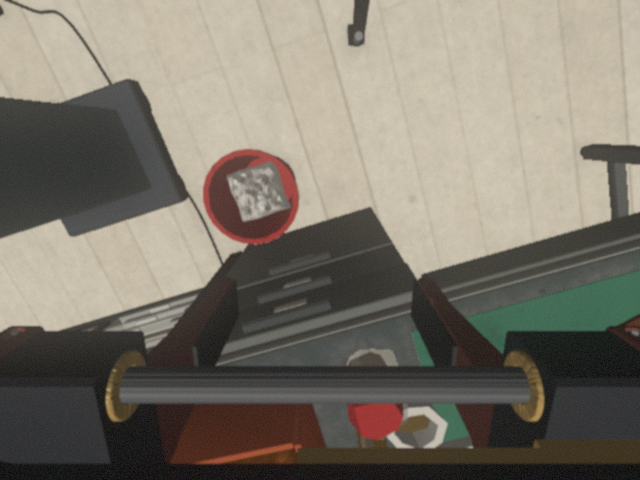

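```bash
python3 - <<'E'
from h import *
t=cv2.imread('pics/top0.png');s=cv2.imread('pics/side0.png')
cv2.imwrite('pics/a1.png',cv2.resize(t[195:315,330:490],None,fx=5,fy=5,interpolation=cv2.INTER_CUBIC))
cv2.imwrite('pics/a2.png',cv2.resize(t[180:290,145:265],None,fx=5,fy=5,interpolation=cv2.INTER_CUBIC))
cv2.imwrite('pics/a3.png',cv2.resize(s[330:430,255:415],None,fx=5,fy=5,interpolation=cv2.INTER_CUBIC))
cv2.imwrite('pics/a4.png',cv2.resize(s[115:265,225:365],None,fx=4,fy=4,interpolation=cv2.INTER_CUBIC))
E
```

```text
(no output)
```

View pics/a1.png

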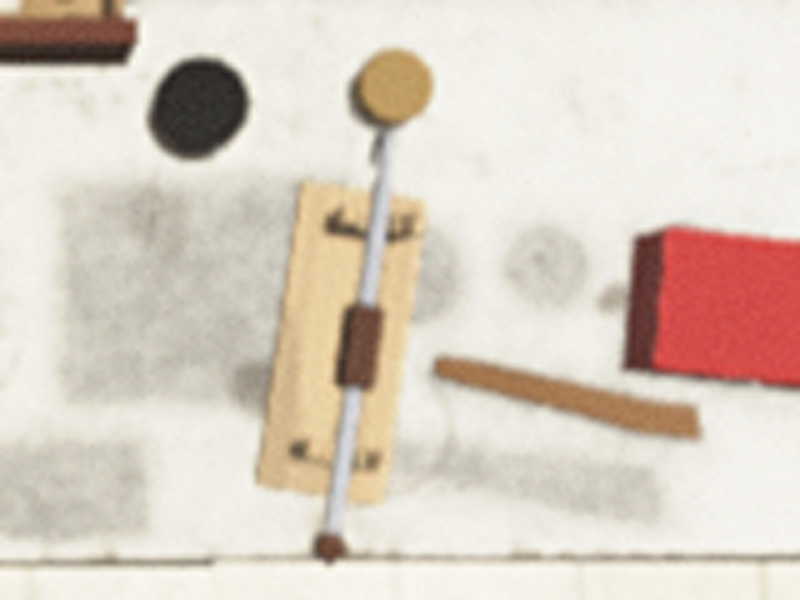

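View pics/a2.png

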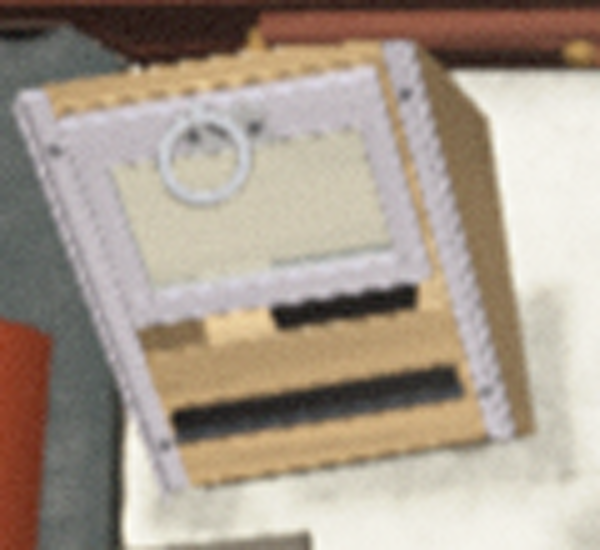

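View pics/a3.png

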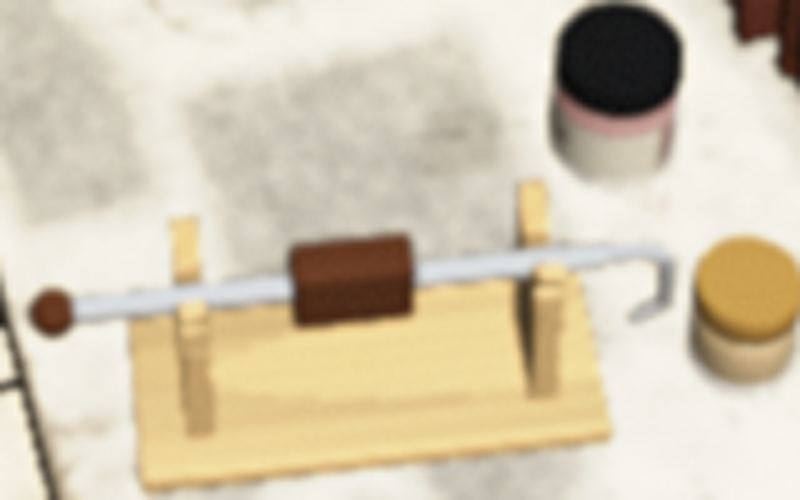

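View pics/a4.png

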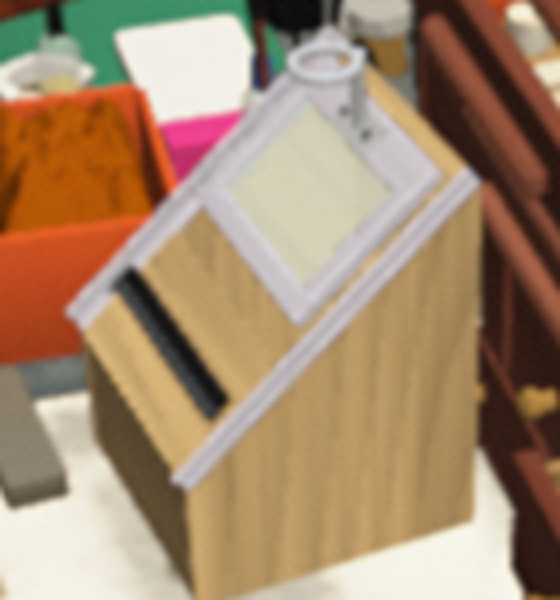

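```bash
cat >> h.py <<'E'
np.set_printoptions(precision=4,suppress=True)
def A1(x,y): return ('top0',(x+.5)/5-.5+330,(y+.5)/5-.5+195)
def A2(x,y): return ('top0',(x+.5)/5-.5+145,(y+.5)/5-.5+180)
def A3(x,y): return ('side0',(x+.5)/5-.5+255,(y+.5)/5-.5+330)
def A4(x,y): return ('side0',(x+.5)/4-.5+225,(y+.5)/4-.5+115)
E
python3 - <<'E'
from h import *
print('knob',tri(A1(329,546),A3(53,312)))
print('rodend',tri(A1(385,135),A3(660,250)))
print('grip top ctr', onz(*A1(360,346),.080))
for n,c in dict(a=(346,305),b=(383,310),c=(374,388),d=(337,384)).items(): print(n,onz(*A1(*c),.080))
print('grip side top corners',onz(*A3(291,245),.08),onz(*A3(410,236),.08), 'bottom',onz(*A3(300,325),.05),onz(*A3(412,312),.05))
for n,c in dict(a=(303,180),b=(427,198),c=(382,503),d=(256,486)).items(): print('base',n,onz(*A1(*c),.010))
print('ring',tri(A2(205,157),A4(325,65)))
print('railBL',tri(A2(175,488),A4(75,315)))
print('railBR',tri(A2(505,435),A4(182,480)))
print('railTR',tri(A2(400,45),A4(470,180)))
print('railTL',tri(A2(30,95),A4(332,35)))
print('hatch low R', tri(A2(430,280),A4(300,318)))
print('hatch low L', tri(A2(135,328),A4(203,200)))
print('hatch up R', tri(A2(378,72),A4(440,175)))
print('seal R',tri(A2(462,385),A4(215,412)))
print('seal L',tri(A2(175,425),A4(125,275)))
for n,c,z in [('red',(199,107),.058),('gold',(395,86),.046)]: print(n,onz(*A1(*c),z))
E
```

```text
knob (array([ 0.3589, -0.3336,  0.0683]), [np.float64(0.0005791019098693473), np.float64(0.0005791019098691647)])
rodend (array([ 0.5722, -0.369 ,  0.0644]), [np.float64(0.0003388512605887293), np.float64(0.00033885126058878274)])
grip top ctr [ 0.461  -0.3502  0.08  ]
a [ 0.4823 -0.3436  0.08  ]
b [ 0.4795 -0.3626  0.08  ]
c [ 0.4393 -0.3569  0.08  ]
d [ 0.4416 -0.3379  0.08  ]
grip side top corners [ 0.4442 -0.3395  0.08  ] [ 0.4852 -0.3481  0.08  ] bottom [ 0.4434 -0.3516  0.05  ] [ 0.4829 -0.3581  0.05  ]
base a [ 0.5549 -0.3338  0.01  ]
base b [ 0.5443 -0.4015  0.01  ]
base c [ 0.3785 -0.3723  0.01  ]
base d [ 0.3883 -0.3043  0.01  ]
ring (array([0.5745, 0.1543, 0.2825]), [np.float64(0.0008868404317978403), np.float64(0.0008868404317979531)])
railBL (array([0.4315, 0.2164, 0.1042]), [np.float64(0.00010517420251837881), np.float64(0.00010517420251854916)])
railBR (array([0.4579, 0.0497, 0.099 ]), [np.float64(0.0008347919654235476), np.float64(0.0008347919654235516)])
railTR (array([0.632 , 0.0765, 0.2441]), [np.float64(0.001850279299678029), np.float64(0.0018502792996781113)])
railTL (array([0.6059, 0.2438, 0.2498]), [np.float64(0.001990100013209956), np.float64(0.0019901000132098176)])
hatch low R (array([0.5324, 0.0741, 0.1759]), [np.float64(0.003318324871153188), np.float64(0.0033183248711532295)])
hatch low L (array([0.5114, 0.2179, 0.169 ]), [np.float64(0.00345790857716939), np.float64(0.0034579085771693535)])
hatch up R (array([0.6189, 0.0866, 0.2438]), [np.float64(0.001141428888971481), np.float64(0.0011414288889715143)])
seal R (array([0.4822, 0.0669, 0.1283]), [np.float64(0.0011117693555748908), np.float64(0.001111769355574747)])
seal L (array([0.4626, 0.2091, 0.1316]), [np.float64(0.00018039948505781445), np.float64(0.00018039948505790826)])
red [ 0.5893 -0.2723  0.058 ]
gold [ 0.6012 -0.3787  0.046 ]
```

>>> servo_tool(steps=[{"slide":[0.42,-0.6,0.4],"dr":[0,0,0.045]},{"slide":[0.42,-0.6,0.4],"dr":[0,0,0.045]},{"slide":[0.42,-0.6,0.4],"dr":[0,0,0.045]},{"slide":[0.42,-0.6,0.4],"dr":[0,0,0.045]},{"slide":[0.42,-0.6,0.4],"dr":[0,0,0.045]},{"slide":[0.42,-0.6,0.4],"dr":[0,0,0.045]},{"slide":[0.42,-0.6,0.4],"dr":[0,0,0.045]},{"slide":[0.42,-0.6,0.4],"dr":[0,0,0.045]},{"slide":[0.42,-0.6,0.4],"dr":[0,0,0.045]},{"slide":[0.42,-0.6,0.4],"dr":[0,0,0.045]},{"slide":[0.42,-0.6,0.4],"dr":[0,0,0.045]}], hand=1)

```text
time: 1.07
position: [0.4019, 0.2926, 0.4267]
tool_rot: [[0.986, 0.006, 0.168], [-0.168, 0.002, 0.986], [0.006, -1.0, 0.003]]
ft_force: [0.6, -0.2, 1.4]
gripper_width: 0.0875
```

>>> servo_tool(steps=[{"slide":[0.12,-1,-0.24],"dr":[0,0,0]},{"slide":[0.12,-1,-0.24],"dr":[0,0,0]},{"slide":[0.12,-1,-0.24],"dr":[0,0,0]},{"slide":[0.12,-1,-0.24],"dr":[0,0,0]},{"slide":[0.12,-1,-0.24],"dr":[0,0,0]},{"slide":[0.12,-1,-0.24],"dr":[0,0,0]},{"slide":[0.12,-1,-0.24],"dr":[0,0,0]},{"slide":[0.12,-1,-0.24],"dr":[0,0,0]},{"slide":[0.12,-1,-0.24],"dr":[0,0,0]},{"slide":[0.12,-1,-0.24],"dr":[0,0,0]},{"slide":[0.12,-1,-0.24],"dr":[0,0,0]},{"slide":[0.12,-1,-0.24],"dr":[0,0,0]},{"slide":[0.12,-1,-0.24],"dr":[0,0,0]}])

```text
time: 2.15
position: [0.4577, -0.2074, 0.301]
tool_rot: [[0.986, -0.002, 0.166], [-0.166, -0.0, 0.986], [-0.001, -1.0, -0.0]]
ft_force: [-0.5, 0.6, 0.6]
gripper_width: 0.0878
```

>>> servo_tool(steps=[{"slide":[0.006,-0.285,-0.2],"dr":[0,0,0]},{"slide":[0.006,-0.285,-0.2],"dr":[0,0,0]},{"slide":[0.006,-0.285,-0.2],"dr":[0,0,0]},{"slide":[0.006,-0.285,-0.2],"dr":[0,0,0]},{"slide":[0.006,-0.285,-0.2],"dr":[0,0,0]},{"slide":[0.006,-0.285,-0.2],"dr":[0,0,0]},{"slide":[0.006,-0.285,-0.2],"dr":[0,0,0]}])

```text
time: 2.73
position: [0.4609, -0.3458, 0.2023]
tool_rot: [[0.986, -0.001, 0.164], [-0.164, 0.001, 0.986], [-0.001, -1.0, 0.001]]
ft_force: [0.5, 0.2, -0.3]
gripper_width: 0.0879
```

```bash
python3 - <<'E'
from h import *
grab('wrist','w1.png');grab('side','s1.png');o=env.get_obs();print(o['position'])
for k in [(-.110),-.022,.022,.114]:
    y=np.radians(-9.4);print(k,proj('w1',[.461+k*np.cos(y),-.3503+k*np.sin(y),.065]))
E
```

```text
[ 0.4616 -0.3454  0.2037]
-0.11 [318.6077  92.5152]
-0.022 [319.2055 203.2309]
0.022 [319.4683 251.8895]
0.114 [319.9545 341.9315]
```

View pics/w1.png

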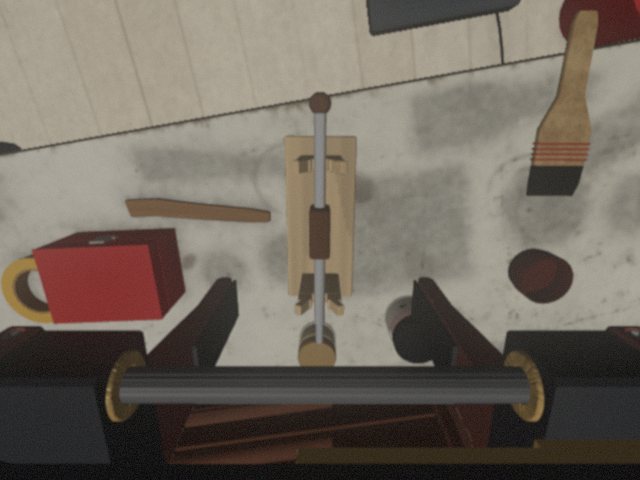

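```bash
python3 - <<'E'
from h import *
for z in (.08,.065):
  print(onz('w1',319,207,z),onz('w1',319,259,z))
print(onz('w1',320,103,.065),onz('w1',319,300,.065)); print(env.get_obs()['position'])
w=cv2.imread('pics/w1.png'); cv2.imwrite('pics/w1c.png',cv2.resize(w[80:380,220:420],None,fx=3,fy=2,interpolation=cv2.INTER_CUBIC))
cv2.imwrite('pics/w1c.png',cv2.resize(w[190:330,270:370],None,fx=4,fy=4,interpolation=cv2.INTER_CUBIC))
E
```

```text
[ 0.4395 -0.3467  0.08  ] [ 0.4839 -0.3543  0.08  ]
[ 0.4425 -0.3474  0.065 ] [ 0.4893 -0.3554  0.065 ]
[ 0.3602 -0.3325  0.065 ] [ 0.5293 -0.3623  0.065 ]
[ 0.4616 -0.3454  0.2037]
```

View pics/w1c.png

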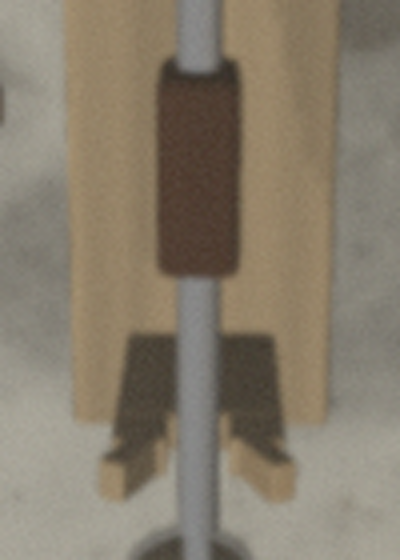

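>>> servo_tool(steps=[{"slide":[0,-0.008,-0.08],"dr":[0,0,0]},{"slide":[0,-0.008,-0.16],"dr":[0,0,0]},{"slide":[0,-0.008,-0.22],"dr":[0,0,0]},{"slide":[0,-0.008,-0.27],"dr":[0,0,0]},{"slide":[0,-0.008,-0.3],"dr":[0,0,0]},{"slide":[0,-0.008,-0.314],"dr":[0,0,0]},{"slide":[0,-0.008,-0.314],"dr":[0,0,0]},{"slide":[0,-0.008,-0.314],"dr":[0,0,0]}])

```text
time: 3.5
position: [0.4621, -0.3503, 0.047]
tool_rot: [[0.987, 0.001, 0.163], [-0.163, -0.001, 0.987], [0.001, -1.0, -0.001]]
ft_force: [0.3, -0.1, -0.4]
gripper_width: 0.0878
```

>>> servo_tool(steps=[{"slide":[0,0,0],"dr":[0,0,0]},{"slide":[0,0,0],"dr":[0,0,0]},{"slide":[0,0,0],"dr":[0,0,0]},{"slide":[0,0,0],"dr":[0,0,0]},{"slide":[0,0,0],"dr":[0,0,0]},{"slide":[0,0,0],"dr":[0,0,0]},{"slide":[0,0,0],"dr":[0,0,0]},{"slide":[0,0,0],"dr":[0,0,0]},{"slide":[0,0,0],"dr":[0,0,0]},{"slide":[0,0,0],"dr":[0,0,0]}], hand=-1, squeeze=50)

```text
time: 4.33
position: [0.4611, -0.3505, 0.0456]
tool_rot: [[0.987, -0.0, 0.164], [-0.164, 0.0, 0.987], [-0.0, -1.0, 0.0]]
ft_force: [1.1, 0.6, 0.0]
gripper_width: 0.0248
```

>>> servo_tool(steps=[{"slide":[0,0,0],"dr":[0,0,0]},{"slide":[0,0,0],"dr":[0,0,0]},{"slide":[0,0,0],"dr":[0,0,0]},{"slide":[0,0,0],"dr":[0,0,0]}])

```text
time: 4.67
position: [0.4611, -0.3505, 0.0456]
tool_rot: [[0.987, -0.0, 0.164], [-0.164, 0.0, 0.987], [-0.0, -1.0, -0.0]]
ft_force: [0.1, -0.5, 0.3]
gripper_width: 0.0179
```

```bash
python3 - <<'E'
from h import *
o=env.get_obs();print(o['gripper_width'],o['position'],o['ft_force'],o['tool_rot'])
E
```

```text
0.01790218732414335 [ 0.4611 -0.3505  0.0456] [ 0.0864 -0.4525  0.3198] [[ 0.9865 -0.0001  0.1636]
 [-0.1636  0.      0.9865]
 [-0.0001 -1.     -0.    ]]
```

>>> servo_tool(steps=[{"slide":[0,0,0.03],"dr":[0,0,0]},{"slide":[0,0,0.08],"dr":[0,0,0]},{"slide":[0,0,0.15],"dr":[0,0,0]},{"slide":[0,0,0.22],"dr":[0,0,0]},{"slide":[0,0,0.3],"dr":[0,0,0]},{"slide":[0,0,0.38],"dr":[0,0,0]},{"slide":[0,0,0.46],"dr":[0,0,0]},{"slide":[0,0,0.54],"dr":[0,0,0]},{"slide":[0,0,0.6],"dr":[0,0,0]},{"slide":[0,0,0.6],"dr":[0,0,0]},{"slide":[0,0,0.6],"dr":[0,0,0]}])

```text
time: 5.58
position: [0.4615, -0.3508, 0.3472]
tool_rot: [[0.986, 0.003, 0.164], [-0.164, -0.002, 0.986], [0.003, -1.0, -0.002]]
ft_force: [-0.4, -0.7, -3.1]
gripper_width: 0.0177
```

```bash
python3 - <<'E'
from h import *
w=grab('side','s2.png');o=env.get_obs();print(o['gripper_width'],o['position'],o['ft_force'])
c=grab('wrist','w2.png')
E
```

```text
0.017777456301852634 [ 0.4607 -0.3502  0.3451] [ 0.0179  0.4044 -2.451 ]
```

View pics/s2.png

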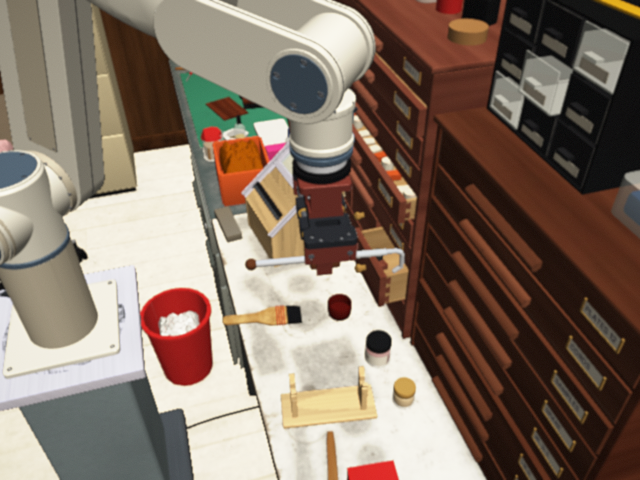

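View pics/w2.png

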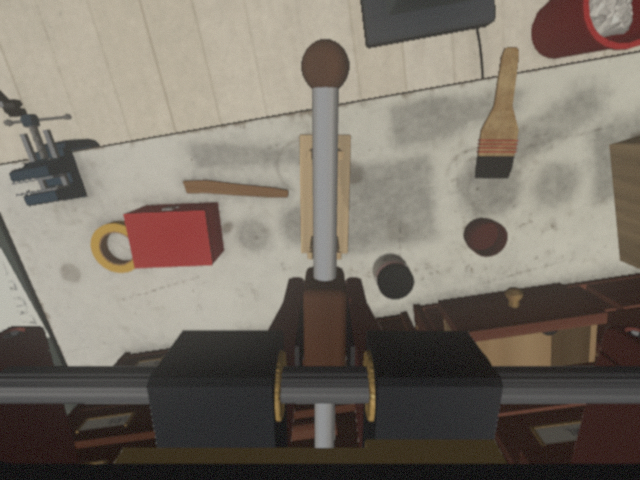

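>>> servo_tool(steps=[{"slide":[0,0.06,0.02],"dr":[0,0,0.02]},{"slide":[0,0.13,0.03],"dr":[0,0,0.04]},{"slide":[0,0.21,0.03],"dr":[0,0,0.06]},{"slide":[0,0.29,0.03],"dr":[0,0,0.08]},{"slide":[0,0.37,0.03],"dr":[0,0,0.1]},{"slide":[0,0.45,0.03],"dr":[0,0,0.1]},{"slide":[0,0.53,0.03],"dr":[0,0,0.1]},{"slide":[0,0.61,0.03],"dr":[0,0,0.1]},{"slide":[0,0.69,0.03],"dr":[0,0,0.1]},{"slide":[0,0.77,0.02],"dr":[0,0,0.1]},{"slide":[0.005,0.84,0.01],"dr":[0,0,0.1]},{"slide":[0.01,0.9,0],"dr":[0,0,0.1]},{"slide":[0.012,0.94,0],"dr":[0,0,0.1]},{"slide":[0.012,0.976,-0.003],"dr":[0,0,0.1]},{"slide":[0.012,0.976,-0.003],"dr":[0,0,0.1]},{"slide":[0.012,0.976,-0.003],"dr":[0,0,0.1]},{"slide":[0.012,0.976,-0.003],"dr":[0,0,0.1]}])

```text
time: 7.1
position: [0.4664, 0.1368, 0.3428]
tool_rot: [[0.989, -0.003, -0.149], [0.149, -0.001, 0.989], [-0.003, -1.0, -0.001]]
ft_force: [-0.4, -1.2, -1.4]
gripper_width: 0.0177
```

```bash
python3 - <<'E'
from h import *
w=grab('side','s3.png');o=env.get_obs();print(o['position'],o['ft_force'],o['tool_rot'][:,0])
c=grab('top','t3.png')
cv2.imwrite('pics/s3c.png',cv2.resize(w[80:230,210:360],None,fx=4,fy=4,interpolation=cv2.INTER_CUBIC))
cv2.imwrite('pics/t3c.png',cv2.resize(c[150:290,130:290],None,fx=4,fy=4,interpolation=cv2.INTER_CUBIC))
E
```

```text
[0.4667 0.1366 0.3432] [ 0.5938 -0.0528 -1.5386] [ 0.9889  0.1486 -0.002 ]
```

View pics/s3c.png

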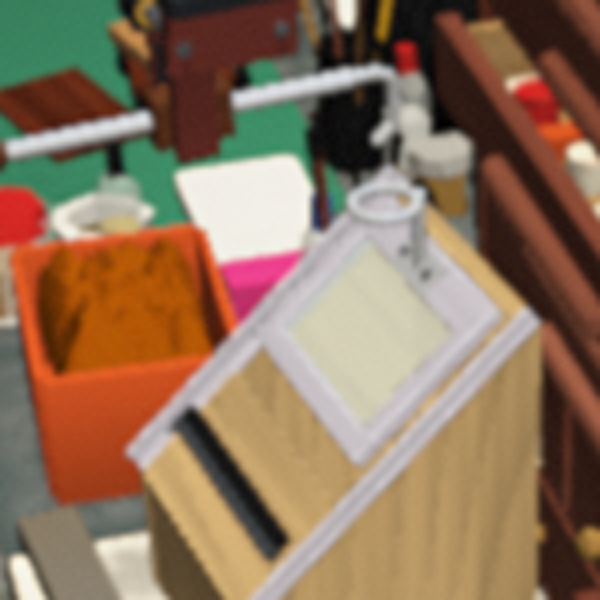

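View pics/t3c.png

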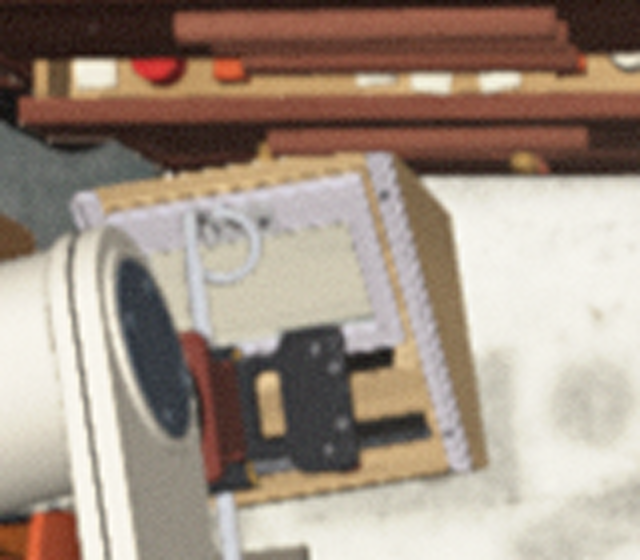

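```bash
cat >> h.py <<'E'
def S3(x,y): return ('s3',(x+.5)/4-.5+210,(y+.5)/4-.5+80)
def T3(x,y): return ('t3',(x+.5)/4-.5+130,(y+.5)/4-.5+150)
E
python3 - <<'E'
from h import *
print('ring',tri(T3(232,244),S3(387,202)), onz(*T3(232,244),.2825))
print('ring outer dia check', onz(*T3(206,244),.2825),onz(*T3(262,244),.2825),onz(*T3(232,282),.2825))
print('rodend',tri(T3(190,212),S3(390,75)))
print('rod mid',onz(*T3(190,212),.362),onz(*T3(202,310),.362),onz(*T3(230,535),.362))
o=env.get_obs();R=o['tool_rot'];print('pred hook',o['position']+R@[.1145,-.0187,0]-[0,0,.02])
print('pred rodend',o['position']+R@[.1145+.005,-.0187,0])
print('leg mid',tri(T3(190,214),S3(393,100)))
print('pole in side proj pred', proj('s3',o['position']+R@[.1145,-.0187,0]-[0,0,.02]), S3(393,102))
E
```

```text
ring (array([0.5744, 0.1486, 0.2875]), [np.float64(0.0007083857639552618), np.float64(0.0007083857639551252)]) [0.5745 0.15   0.2825]
ring outer dia check [0.5746 0.1643 0.2825] [0.5743 0.1336 0.2825] [0.5535 0.1497 0.2825]
rodend (array([0.5791, 0.1501, 0.3612]), [np.float64(0.00011005636166427622), np.float64(0.0001100563616644644)])
rod mid [0.5789 0.1499 0.362 ] [0.5289 0.143  0.362 ] [0.416  0.1271 0.362 ]
pred hook [0.5801 0.1534 0.3421]
pred rodend [0.5851 0.1542 0.3621]
leg mid (array([0.5813, 0.1551, 0.344 ]), [np.float64(0.0004682953427150747), np.float64(0.0004682953427152437)])
pole in side proj pred [307.3546 105.8957] ('s3', 307.875, 105.125)
```

```bash
python3 - <<'E'
from h import *
t=cv2.imread('pics/top0.png');s=cv2.imread('pics/side0.png')
cv2.imwrite('pics/b1.png',cv2.resize(t[190:235,160:210],None,fx=12,fy=12,interpolation=cv2.INTER_CUBIC))
cv2.imwrite('pics/b2.png',cv2.resize(s[115:160,285:335],None,fx=12,fy=12,interpolation=cv2.INTER_CUBIC))
E
```

```text
(no output)
```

View pics/b1.png

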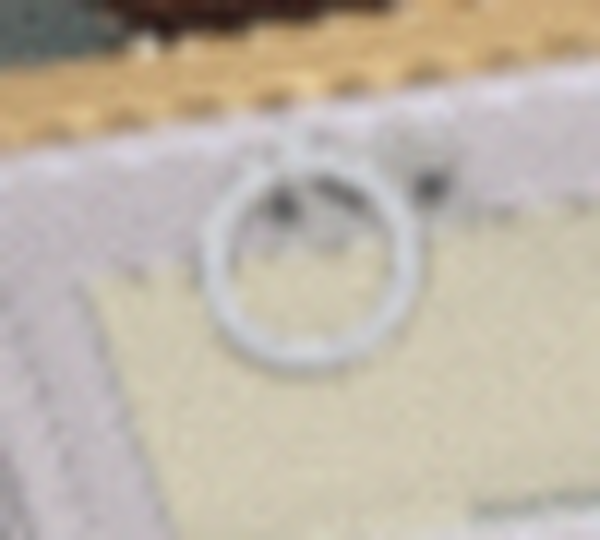

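View pics/b2.png

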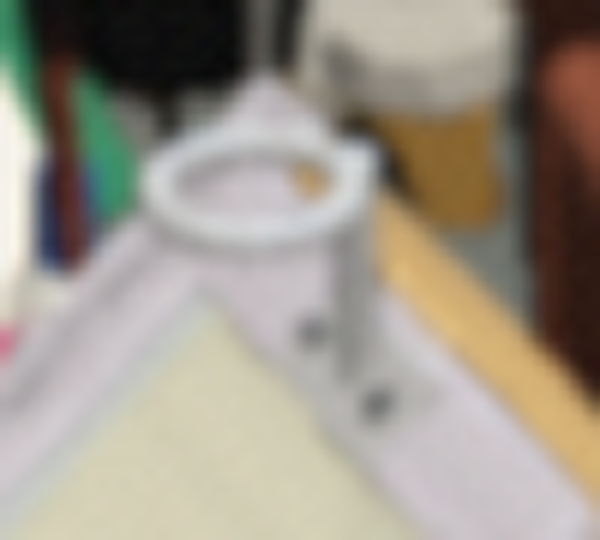

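```bash
python3 - <<'E'
from h import *
B1=lambda x,y:('top0',(x+.5)/12-.5+160,(y+.5)/12-.5+190)
B2=lambda x,y:('side0',(x+.5)/12-.5+285,(y+.5)/12-.5+115)
print(tri(B1(312,260),B2(254,186)))
for a in [(203,260),(421,260),(312,368),(312,152)]: print(onz(*B1(*a),.283))
# expected ring from hood: centre line
L=np.array([.4315,.2164]);Rr=np.array([.4579,.0497]);TR=np.array([.632,.0765]);TL=np.array([.6059,.2438])
print('rail mid lines',(L+Rr)/2,(TR+TL)/2)
m=(L+Rr)/2;d=(TR+TL)/2-m;d/=np.linalg.norm(d);print(np.degrees(np.arctan2(d[1],d[0])))
r=np.array([.5745,.154]);print('lateral of ring',np.cross(d,r-m))
E
```

```text
(array([0.5739, 0.1537, 0.285 ]), [np.float64(0.0010636502004689535), np.float64(0.0010636502004689617)])
[0.5734 0.1744 0.283 ]
[0.5729 0.1345 0.283 ]
[0.5533 0.1541 0.283 ]
[0.5931 0.1548 0.283 ]
rail mid lines [0.4447 0.1331] [0.619  0.1601]
8.84003096735724
lateral of ring 0.0007539634521480515<stdin>:10: DeprecationWarning: Arrays of 2-dimensional vectors are deprecated. Use arrays of 3-dimensional vectors instead. (deprecated in NumPy 2.0)
```

>>> servo_tool(steps=[{"slide":[-0.002,0,-0.01],"dr":[0,0,0]},{"slide":[-0.002,0,-0.03],"dr":[0,0,0]},{"slide":[-0.002,0,-0.045],"dr":[0,0,0]},{"slide":[-0.002,0,-0.06],"dr":[0,0,0]},{"slide":[-0.002,0,-0.06],"dr":[0,0,0]},{"slide":[-0.002,0,-0.06],"dr":[0,0,0]},{"slide":[-0.002,0,-0.06],"dr":[0,0,0]}])

```text
time: 7.78
position: [0.4663, 0.1375, 0.3142]
tool_rot: [[0.989, 0.0, -0.149], [0.149, -0.0, 0.989], [0.0, -1.0, -0.0]]
ft_force: [-0.4, -0.2, -2.0]
gripper_width: 0.0178
```

```bash
python3 - <<'E'
from h import *
w=grab('side','s4.png');c=grab('top','t4.png');o=env.get_obs();print(o['position'],o['ft_force'],o['tool_rot'][:,0])
s=cv2.resize(w[100:150,280:340],None,fx=10,fy=10,interpolation=cv2.INTER_CUBIC)
t=cv2.resize(c[185:235,160:220],None,fx=10,fy=10,interpolation=cv2.INTER_CUBIC)
cv2.imwrite('pics/s4c.png',s);cv2.imwrite('pics/t4c.png',t)
R=o['tool_rot'];print(o['position']+R@[.1145,-.0187,0]-[0,0,.02])
E
```

```text
[0.4664 0.1376 0.3146] [ 0.2141  0.241  -1.683 ] [0.9888 0.1493 0.0007]
[0.5796 0.1547 0.3133]
```

View pics/s4c.png

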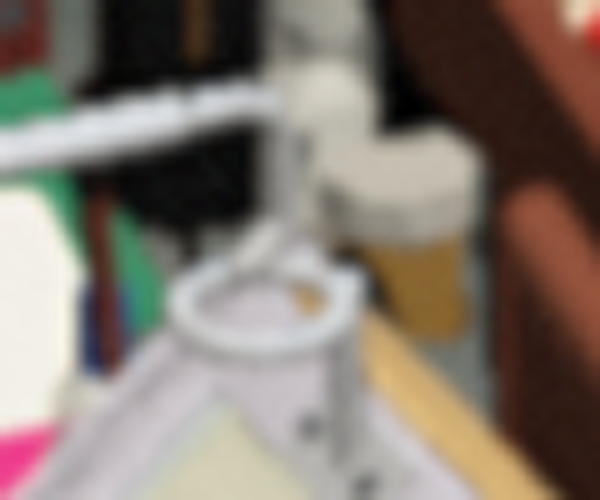

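View pics/t4c.png

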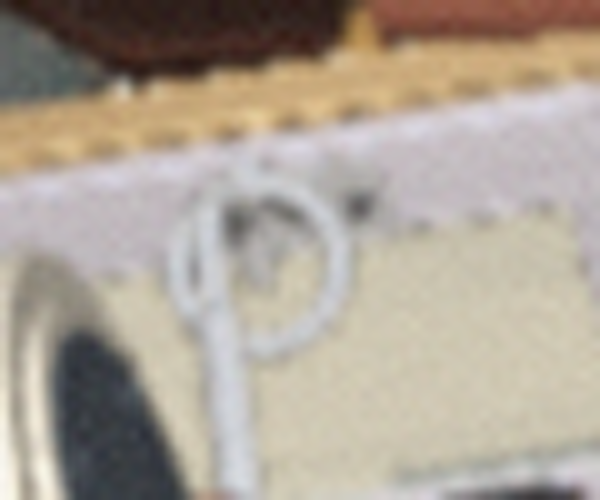

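>>> servo_tool(steps=[{"slide":[0,0,-0.005],"dr":[0,0,0]},{"slide":[0,0,-0.01],"dr":[0,0,0]},{"slide":[0,0,-0.014],"dr":[0,0,0]},{"slide":[0,0,-0.018],"dr":[0,0,0]},{"slide":[0,0,-0.018],"dr":[0,0,0]}])

```text
time: 8.3
position: [0.4659, 0.1374, 0.3047]
tool_rot: [[0.989, -0.001, -0.149], [0.149, -0.0, 0.989], [-0.001, -1.0, -0.0]]
ft_force: [-1.2, -0.7, -1.9]
gripper_width: 0.0176
```

```bash
python3 - <<'E'
from h import *
o=env.get_obs();print(o['position'],o['ft_force'],o['torque'])
E
```

```text
[0.4659 0.1374 0.3047] [-1.151  -0.6651 -1.8715] [ 0.0264 -0.0231 -0.0163]
```

No contact; continue to 22 mm lower.

>>> servo_tool(steps=[{"slide":[0,0,-0.006],"dr":[0,0,0]},{"slide":[0,0,-0.012],"dr":[0,0,0]},{"slide":[0,0,-0.018],"dr":[0,0,0]},{"slide":[0,0,-0.024],"dr":[0,0,0]},{"slide":[0,0,-0.03],"dr":[0,0,0]},{"slide":[0,0,-0.036],"dr":[0,0,0]},{"slide":[0,0,-0.04],"dr":[0,0,0]},{"slide":[0,0,-0.044],"dr":[0,0,0]},{"slide":[0,0,-0.044],"dr":[0,0,0]},{"slide":[0,0,-0.044],"dr":[0,0,0]},{"slide":[0,0,-0.044],"dr":[0,0,0]},{"slide":[0,0,-0.044],"dr":[0,0,0]}])

```text
time: 9.3
position: [0.4662, 0.1375, 0.2833]
tool_rot: [[0.989, 0.0, -0.149], [0.149, 0.0, 0.989], [0.0, -1.0, -0.0]]
ft_force: [0.0, 0.6, -2.1]
gripper_width: 0.018
```

```bash
python3 - <<'E'
from h import *
w=grab('side','s5.png');c=grab('top','t5.png');o=env.get_obs();print(o['position'],o['ft_force'],o['tool_rot'][:,0])
s=cv2.resize(w[100:150,280:340],None,fx=10,fy=10,interpolation=cv2.INTER_CUBIC)
cv2.imwrite('pics/s5c.png',s)
R=o['tool_rot'];print(o['position']+R@[.1145,-.0187,0]-[0,0,.02])
E
```

```text
[0.4662 0.1375 0.2833] [ 0.058   0.2388 -1.872 ] [0.9888 0.1492 0.0003]
[0.5794 0.1546 0.2821]
```

View pics/s5c.png

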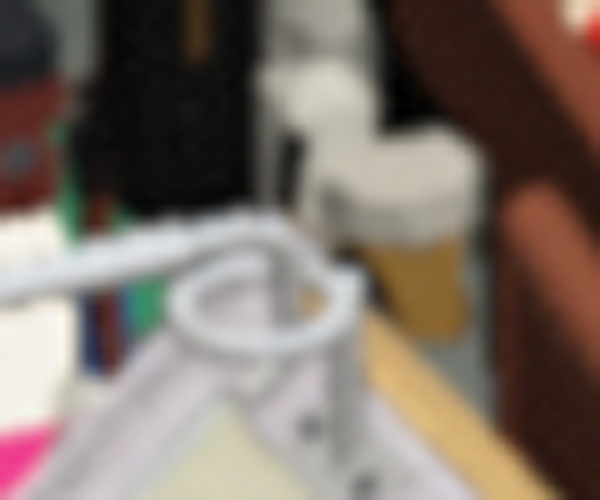

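>>> servo_tool(steps=[{"slide":[-0.006,-0.001,0],"dr":[0,0,0]},{"slide":[-0.012,-0.002,0],"dr":[0,0,0]},{"slide":[-0.018,-0.003,0],"dr":[0,0,0]},{"slide":[-0.024,-0.0037,0],"dr":[0,0,0]},{"slide":[-0.028,-0.0043,0],"dr":[0,0,0]},{"slide":[-0.03,-0.0046,0],"dr":[0,0,0]},{"slide":[-0.03,-0.0046,0],"dr":[0,0,0]},{"slide":[-0.03,-0.0046,0],"dr":[0,0,0]}])

```text
time: 10.07
position: [0.4512, 0.1352, 0.2833]
tool_rot: [[0.989, 0.0, -0.149], [0.149, 0.0, 0.989], [0.0, -1.0, 0.0]]
ft_force: [-0.0, 0.1, -2.0]
gripper_width: 0.0178
```

>>> servo_tool(steps=[{"slide":[-0.001,-0.0002,0],"dr":[0,0,0]},{"slide":[-0.002,-0.0004,0],"dr":[0,0,0]},{"slide":[-0.002,-0.0004,0],"dr":[0,0,0]}])

```text
time: 10.32
position: [0.4502, 0.135, 0.2832]
tool_rot: [[0.989, 0.0, -0.149], [0.149, 0.0, 0.989], [0.0, -1.0, 0.0]]
ft_force: [0.1, -0.1, -1.3]
gripper_width: 0.0175
```

>>> servo_tool(steps=[{"slide":[-0.001,-0.0002,0],"dr":[0,0,0]},{"slide":[-0.002,-0.0003,0],"dr":[0,0,0]},{"slide":[-0.002,-0.0003,0],"dr":[0,0,0]}])

```text
time: 10.57
position: [0.4497, 0.135, 0.2833]
tool_rot: [[0.989, 0.001, -0.149], [0.149, 0.0, 0.989], [0.001, -1.0, 0.0]]
ft_force: [2.4, 0.4, -3.1]
gripper_width: 0.0179
```

>>> servo_tool(steps=[{"slide":[-0.001,-0.0002,0],"dr":[0,0,0]},{"slide":[-0.002,-0.0003,0],"dr":[0,0,0]},{"slide":[-0.002,-0.0003,0],"dr":[0,0,0]}])

```text
time: 10.82
position: [0.4495, 0.135, 0.2835]
tool_rot: [[0.989, 0.003, -0.149], [0.149, 0.001, 0.989], [0.003, -1.0, 0.0]]
ft_force: [8.0, 0.9, -5.3]
gripper_width: 0.0174
```

>>> servo_tool(steps=[{"slide":[-0.0015,-0.0002,-0.0013],"dr":[0,0,0]},{"slide":[-0.0038,-0.0006,-0.0032],"dr":[0,0,0]},{"slide":[-0.0068,-0.001,-0.0058],"dr":[0,0,0]},{"slide":[-0.0098,-0.0015,-0.0083],"dr":[0,0,0]},{"slide":[-0.0128,-0.002,-0.0109],"dr":[0,0,0]},{"slide":[-0.0158,-0.0024,-0.0134],"dr":[0,0,0]},{"slide":[-0.0188,-0.0029,-0.016],"dr":[0,0,0]},{"slide":[-0.0218,-0.0034,-0.0185],"dr":[0,0,0]},{"slide":[-0.0248,-0.0038,-0.0211],"dr":[0,0,0]},{"slide":[-0.0278,-0.0043,-0.0236],"dr":[0,0,0]},{"slide":[-0.03,-0.0046,-0.0255],"dr":[0,0,0]},{"slide":[-0.03,-0.0046,-0.0255],"dr":[0,0,0]}])

```text
time: 11.82
position: [0.4346, 0.1327, 0.2708]
tool_rot: [[0.989, 0.003, -0.149], [0.149, 0.001, 0.989], [0.004, -1.0, 0.0]]
ft_force: [7.4, 1.9, -5.3]
gripper_width: 0.0183
```

```bash
python3 - <<'E'
from h import *
w=grab('side','s6.png');o=env.get_obs();print(o['position'],o['ft_force'],o['tool_rot'][:,0])
s=cv2.resize(w[100:250,210:360],None,fx=4,fy=4,interpolation=cv2.INTER_CUBIC)
cv2.imwrite('pics/s6c.png',s)
E
```

```text
[0.4346 0.1327 0.2708] [ 6.7704  0.4495 -4.3324] [0.9888 0.1492 0.0035]
```

View pics/s6c.png

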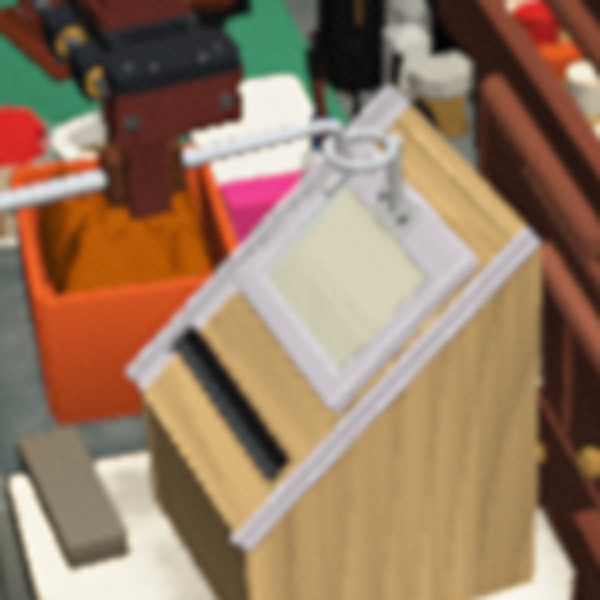

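>>> servo_tool(steps=[{"slide":[-0.0015,-0.0002,-0.0013],"dr":[0,0,0]},{"slide":[-0.0038,-0.0006,-0.0032],"dr":[0,0,0]},{"slide":[-0.0068,-0.001,-0.0058],"dr":[0,0,0]},{"slide":[-0.0098,-0.0015,-0.0083],"dr":[0,0,0]},{"slide":[-0.0128,-0.002,-0.0109],"dr":[0,0,0]},{"slide":[-0.0158,-0.0024,-0.0134],"dr":[0,0,0]},{"slide":[-0.0188,-0.0029,-0.016],"dr":[0,0,0]},{"slide":[-0.0218,-0.0034,-0.0185],"dr":[0,0,0]},{"slide":[-0.0248,-0.0038,-0.0211],"dr":[0,0,0]},{"slide":[-0.0278,-0.0043,-0.0236],"dr":[0,0,0]},{"slide":[-0.0305,-0.0047,-0.0259],"dr":[0,0,0]},{"slide":[-0.033,-0.0051,-0.028],"dr":[0,0,0]},{"slide":[-0.0345,-0.0053,-0.0293],"dr":[0,0,0]},{"slide":[-0.0345,-0.0053,-0.0293],"dr":[0,0,0]}])

```text
time: 13.03
position: [0.4176, 0.1301, 0.2563]
tool_rot: [[0.989, 0.004, -0.149], [0.149, 0.001, 0.989], [0.004, -1.0, 0.0]]
ft_force: [7.0, 0.8, -4.8]
gripper_width: 0.0177
```

```bash
python3 - <<'E'
from h import *
w=grab('side','s7.png');o=env.get_obs();print(o['position'],o['ft_force'],o['tool_rot'][:,0])
s=cv2.resize(w[100:250,210:360],None,fx=4,fy=4,interpolation=cv2.INTER_CUBIC)
cv2.imwrite('pics/s7c.png',s)
E
```

```text
[0.4175 0.1301 0.2563] [ 7.8442  1.3018 -4.3842] [0.9888 0.1492 0.0038]
```

View pics/s7c.png

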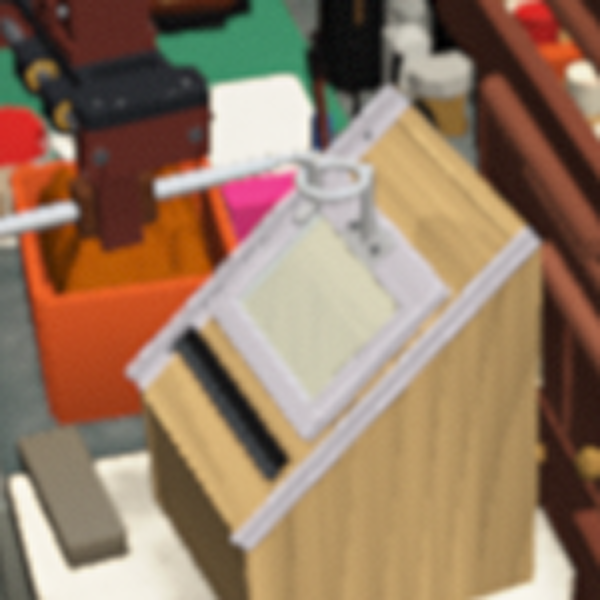

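>>> servo_tool(steps=[{"slide":[-0.0015,-0.0002,-0.0013],"dr":[0,0,0]},{"slide":[-0.0038,-0.0006,-0.0032],"dr":[0,0,0]},{"slide":[-0.006,-0.0009,-0.0051],"dr":[0,0,0]},{"slide":[-0.0085,-0.0013,-0.0072],"dr":[0,0,0]},{"slide":[-0.0105,-0.0016,-0.0089],"dr":[0,0,0]},{"slide":[-0.0121,-0.0019,-0.0103],"dr":[0,0,0]},{"slide":[-0.0121,-0.0019,-0.0103],"dr":[0,0,0]}])

```text
time: 13.67
position: [0.4116, 0.1292, 0.2512]
tool_rot: [[0.989, 0.004, -0.149], [0.149, 0.001, 0.989], [0.004, -1.0, 0.0]]
ft_force: [8.8, 1.5, -5.5]
gripper_width: 0.0177
```

>>> servo_tool(steps=[{"slide":[-0.0008,-0.0001,-0.0006],"dr":[0,0,0]},{"slide":[-0.0015,-0.0002,-0.0013],"dr":[0,0,0]},{"slide":[-0.0023,-0.0004,-0.0019],"dr":[0,0,0]},{"slide":[-0.0023,-0.0004,-0.0019],"dr":[0,0,0]}])

```text
time: 14.0
position: [0.4106, 0.129, 0.2503]
tool_rot: [[0.989, 0.004, -0.149], [0.149, 0.001, 0.989], [0.004, -1.0, 0.0]]
ft_force: [7.6, 2.3, -5.0]
gripper_width: 0.0178
```

>>> servo_tool(steps=[{"slide":[0,0,-0.001],"dr":[0,0,0]},{"slide":[0,0,-0.002],"dr":[0,0,0]},{"slide":[0,0,-0.002],"dr":[0,0,0]}])

```text
time: 14.25
position: [0.4101, 0.1289, 0.2494]
tool_rot: [[0.989, 0.003, -0.149], [0.149, 0.001, 0.989], [0.003, -1.0, 0.0]]
ft_force: [5.3, 1.8, -0.9]
gripper_width: 0.0179
```

>>> servo_tool(steps=[{"slide":[0,0,-0.001],"dr":[0,0,0]},{"slide":[0,0,-0.002],"dr":[0,0,0]},{"slide":[0,0,-0.002],"dr":[0,0,0]}])

```text
time: 14.5
position: [0.409, 0.1288, 0.2479]
tool_rot: [[0.989, 0.001, -0.149], [0.149, 0.0, 0.989], [0.001, -1.0, 0.0]]
ft_force: [4.9, 1.5, -0.7]
gripper_width: 0.0177
```

>>> servo_tool(steps=[{"slide":[0,0,-0.001],"dr":[0,0,0]},{"slide":[0,0,-0.002],"dr":[0,0,0]},{"slide":[0,0,-0.002],"dr":[0,0,0]}])

```text
time: 14.75
position: [0.4087, 0.1286, 0.2466]
tool_rot: [[0.989, -0.0, -0.149], [0.149, 0.0, 0.989], [0.0, -1.0, 0.0]]
ft_force: [5.0, 1.8, -0.8]
gripper_width: 0.0177
```

>>> servo_tool(steps=[{"slide":[-0.0008,-0.0001,-0.0007],"dr":[0,0,0]},{"slide":[-0.0016,-0.0002,-0.0014],"dr":[0,0,0]},{"slide":[-0.0024,-0.0004,-0.0021],"dr":[0,0,0]},{"slide":[-0.0024,-0.0004,-0.0021],"dr":[0,0,0]}])

```text
time: 15.08
position: [0.4074, 0.1284, 0.2455]
tool_rot: [[0.989, -0.0, -0.149], [0.149, 0.0, 0.989], [-0.0, -1.0, 0.0]]
ft_force: [4.8, 2.0, -1.2]
gripper_width: 0.0174
```

>>> servo_tool(steps=[{"slide":[-0.0008,-0.0001,-0.0007],"dr":[0,0,0]},{"slide":[-0.0016,-0.0002,-0.0014],"dr":[0,0,0]},{"slide":[-0.0024,-0.0004,-0.0021],"dr":[0,0,0]},{"slide":[-0.0024,-0.0004,-0.0021],"dr":[0,0,0]}])

```text
time: 15.42
position: [0.407, 0.1284, 0.2449]
tool_rot: [[0.989, 0.002, -0.149], [0.149, 0.0, 0.989], [0.002, -1.0, 0.0]]
ft_force: [5.9, 1.3, 0.7]
gripper_width: 0.0179
```

```bash
python3 - <<'E'
from h import *
w=grab('side','s8.png');o=env.get_obs();print(o['position'],o['ft_force'],o['tool_rot'][:,0])
s=cv2.resize(w[130:230,250:350],None,fx=6,fy=6,interpolation=cv2.INTER_CUBIC)
cv2.imwrite('pics/s8c.png',s)
E
```

```text
[0.407  0.1284 0.2449] [4.7002 2.1538 0.1576] [0.9888 0.1492 0.0017]
```

View pics/s8c.png

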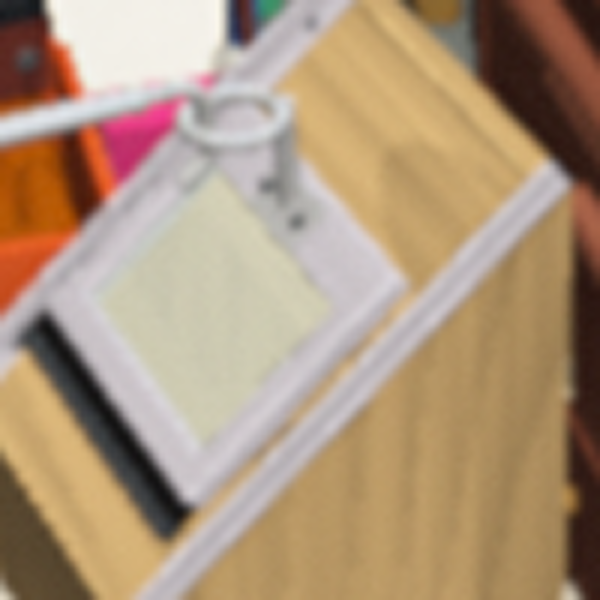

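>>> servo_tool(steps=[{"slide":[-0.0008,-0.0001,-0.0006],"dr":[0,0,0]},{"slide":[-0.0016,-0.0002,-0.0012],"dr":[0,0,0]},{"slide":[-0.0016,-0.0002,-0.0012],"dr":[0,0,0]}])

```text
time: 15.72
position: [0.4067, 0.1284, 0.2446]
tool_rot: [[0.989, 0.003, -0.149], [0.149, 0.001, 0.989], [0.003, -1.0, 0.0]]
ft_force: [7.2, 1.8, -0.1]
gripper_width: 0.0179
```

```bash
python3 - <<'E'
from h import *
o=env.get_obs();print(o['position'],o['ft_force'],o['tool_rot'][:,0])
E
```

```text
[0.4067 0.1284 0.2446] [ 7.2156  1.8421 -0.0705] [0.9888 0.1492 0.0031]
```

>>> servo_tool(steps=[{"slide":[-0.0008,-0.0001,-0.0008],"dr":[0,0,0]},{"slide":[-0.0016,-0.0002,-0.0016],"dr":[0,0,0]},{"slide":[-0.0016,-0.0002,-0.0016],"dr":[0,0,0]}])

```text
time: 15.97
position: [0.4064, 0.1284, 0.244]
tool_rot: [[0.989, 0.004, -0.149], [0.149, 0.001, 0.989], [0.004, -1.0, 0.0]]
ft_force: [7.4, 1.7, 2.0]
gripper_width: 0.0177
```

>>> servo_tool(steps=[{"slide":[-0.0008,-0.0001,-0.0008],"dr":[0,0,0]},{"slide":[-0.0016,-0.0002,-0.0016],"dr":[0,0,0]},{"slide":[-0.0016,-0.0002,-0.0016],"dr":[0,0,0]}])

```text
time: 16.22
position: [0.4061, 0.1284, 0.2435]
tool_rot: [[0.989, 0.005, -0.149], [0.149, 0.001, 0.989], [0.005, -1.0, 0.0]]
ft_force: [10.1, 2.3, 2.2]
gripper_width: 0.018
```

>>> servo_tool(steps=[{"slide":[-0.0008,-0.0001,-0.0006],"dr":[0,0,0]},{"slide":[-0.0016,-0.0002,-0.0012],"dr":[0,0,0]},{"slide":[-0.0016,-0.0002,-0.0012],"dr":[0,0,0]}])

```text
time: 16.47
position: [0.4059, 0.1284, 0.243]
tool_rot: [[0.989, 0.007, -0.149], [0.149, 0.001, 0.989], [0.007, -1.0, 0.0]]
ft_force: [11.0, 2.2, 1.3]
gripper_width: 0.0179
```

```bash
python3 - <<'E'
from h import *
o=env.get_obs();print(o['position'],o['ft_force'],o['tool_rot'][:,0])
grab('side','s9.png');o=env.get_obs();print(o['position'],o['ft_force'])
E
```

```text
[0.4059 0.1284 0.243 ] [10.9648  2.1541  1.2874] [0.9888 0.1493 0.0067]
[0.4059 0.1284 0.243 ] [10.5035  3.0247  0.5953]
```

>>> servo_tool(steps=[{"slide":[-0.0008,-0.0001,-0.0007],"dr":[0,0,0]},{"slide":[-0.0016,-0.0002,-0.0014],"dr":[0,0,0]},{"slide":[-0.0016,-0.0002,-0.0014],"dr":[0,0,0]}])

```text
time: 16.77
position: [0.4056, 0.1284, 0.2426]
tool_rot: [[0.989, 0.008, -0.149], [0.149, 0.002, 0.989], [0.008, -1.0, 0.001]]
ft_force: [11.2, 2.4, 2.8]
gripper_width: 0.0176
```

>>> servo_tool(steps=[{"slide":[-0.0006,-0.0001,-0.0006],"dr":[0,0,0]},{"slide":[-0.001,-0.0001,-0.001],"dr":[0,0,0]},{"slide":[-0.001,-0.0001,-0.001],"dr":[0,0,0]}])

```text
time: 17.02
position: [0.4054, 0.1284, 0.2423]
tool_rot: [[0.989, 0.008, -0.149], [0.149, 0.002, 0.989], [0.009, -1.0, 0.001]]
ft_force: [11.4, 2.4, 3.2]
gripper_width: 0.0175
```

```bash
python3 - <<'E'
from h import *
w=grab('side','s10.png');o=env.get_obs();print(o['position'],o['ft_force'])
cv2.imwrite('pics/s10c.png',cv2.resize(w[130:230,250:350],None,fx=6,fy=6,interpolation=cv2.INTER_CUBIC))
E
```

```text
[0.4054 0.1284 0.2423] [11.2536  1.8821  3.139 ]
```

View pics/s10c.png

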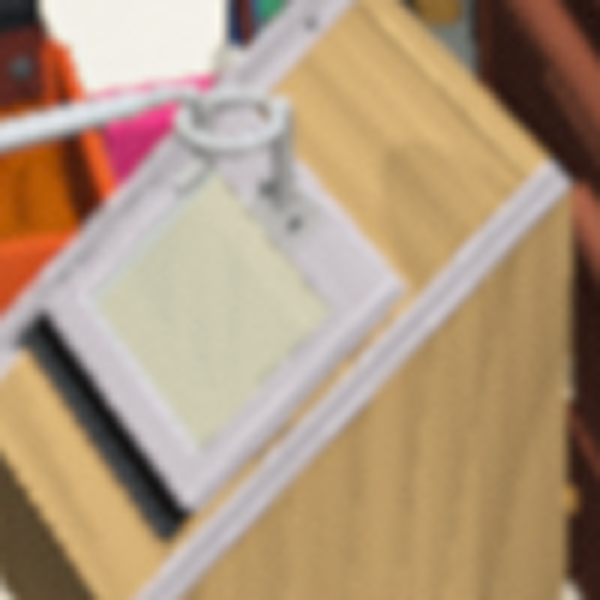

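>>> servo_tool(steps=[{"slide":[-0.0008,-0.0001,-0.0007],"dr":[0,0,0]},{"slide":[-0.0018,-0.0003,-0.0014],"dr":[0,0,0]},{"slide":[-0.0018,-0.0003,-0.0014],"dr":[0,0,0]}])

```text
time: 17.32
position: [0.405, 0.1284, 0.2418]
tool_rot: [[0.989, 0.01, -0.149], [0.149, 0.002, 0.989], [0.01, -1.0, 0.001]]
ft_force: [13.2, 1.7, 2.8]
gripper_width: 0.0178
```

```bash
python3 - <<'E'
from h import *
for i in range(3):
  o=env.get_obs();print(o['position'],o['ft_force']);eyes.grab_frame('top')
E
```

```text
[0.405  0.1284 0.2418] [13.177   1.7129  2.8222]
[0.4051 0.1284 0.2418] [12.8687  2.2039  2.5469]
[0.4051 0.1283 0.2418] [14.002   2.6486  4.4744]
```

>>> servo_tool(steps=[{"slide":[0.0012,0.0002,0.0007],"dr":[0,0,0]},{"slide":[0.0024,0.0004,0.0014],"dr":[0,0,0]},{"slide":[0.0036,0.0006,0.0021],"dr":[0,0,0]},{"slide":[0.0048,0.0008,0.0028],"dr":[0,0,0]},{"slide":[0.006,0.001,0.0035],"dr":[0,0,0]},{"slide":[0.0072,0.0012,0.0042],"dr":[0,0,0]},{"slide":[0.0084,0.0014,0.0048],"dr":[0,0,0]},{"slide":[0.01,0.0016,0.0052],"dr":[0,0,0]},{"slide":[0.012,0.002,0.0052],"dr":[0,0,0]},{"slide":[0.014,0.0022,0.0052],"dr":[0,0,0]},{"slide":[0.014,0.0022,0.0052],"dr":[0,0,0]},{"slide":[0.014,0.0022,0.0052],"dr":[0,0,0]}])

```text
time: 18.47
position: [0.4067, 0.1282, 0.2418]
tool_rot: [[0.989, -0.003, -0.149], [0.149, -0.001, 0.989], [-0.003, -1.0, -0.0]]
ft_force: [0.4, 0.6, -1.0]
gripper_width: 0.0178
```

```bash
python3 - <<'E'
from h import *
w=grab('side','s11.png');o=env.get_obs();print(o['position'],o['ft_force'],o['tool_rot'][:,0])
cv2.imwrite('pics/s11c.png',cv2.resize(w[130:230,250:350],None,fx=6,fy=6,interpolation=cv2.INTER_CUBIC))
E
```

```text
[0.4069 0.1283 0.2419] [ 0.6559 -0.7541 -2.5209] [ 0.9888  0.149  -0.0023]
```

View pics/s11c.png

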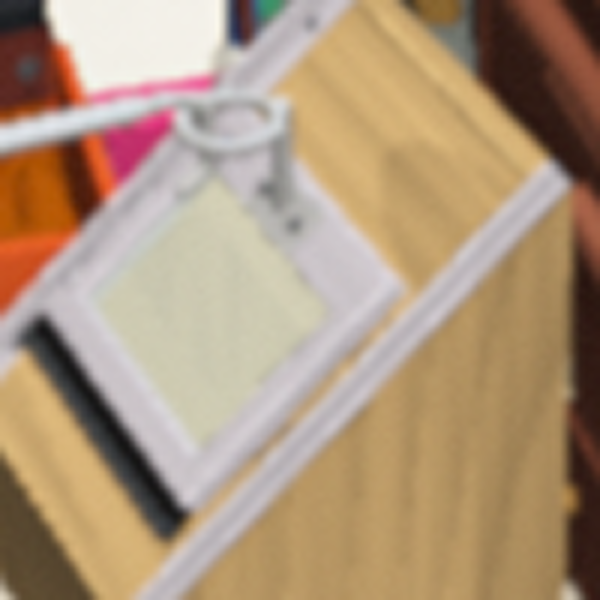

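>>> servo_tool(steps=[{"slide":[0.004,0.0006,0],"dr":[0,0,0]},{"slide":[0.008,0.0012,0],"dr":[0,0,0]},{"slide":[0.012,0.0018,0],"dr":[0,0,0]},{"slide":[0.016,0.0024,0],"dr":[0,0,0]},{"slide":[0.02,0.003,0],"dr":[0,0,0]},{"slide":[0.024,0.0036,0],"dr":[0,0,0]},{"slide":[0.027,0.004,0],"dr":[0,0,0]},{"slide":[0.027,0.004,0],"dr":[0,0,0]},{"slide":[0.027,0.004,0],"dr":[0,0,0]}])

```text
time: 19.27
position: [0.4214, 0.1306, 0.2424]
tool_rot: [[0.989, -0.0, -0.149], [0.149, -0.0, 0.989], [-0.0, -1.0, -0.0]]
ft_force: [-0.3, -0.2, -1.5]
gripper_width: 0.0174
```

```bash
python3 - <<'E'
from h import *
w=grab('side','s12.png');o=env.get_obs();print(o['position'],o['ft_force'],o['tool_rot'][:,0])
c=grab('top','t12.png')
cv2.imwrite('pics/s12c.png',cv2.resize(w[120:180,260:320],None,fx=10,fy=10,interpolation=cv2.INTER_CUBIC))
cv2.imwrite('pics/t12c.png',cv2.resize(c[190:260,150:220],None,fx=8,fy=8,interpolation=cv2.INTER_CUBIC))
E
```

```text
[0.4213 0.1306 0.2424] [ 0.1981  0.1567 -1.6323] [ 0.9888  0.1491 -0.0002]
```

View pics/s12c.png

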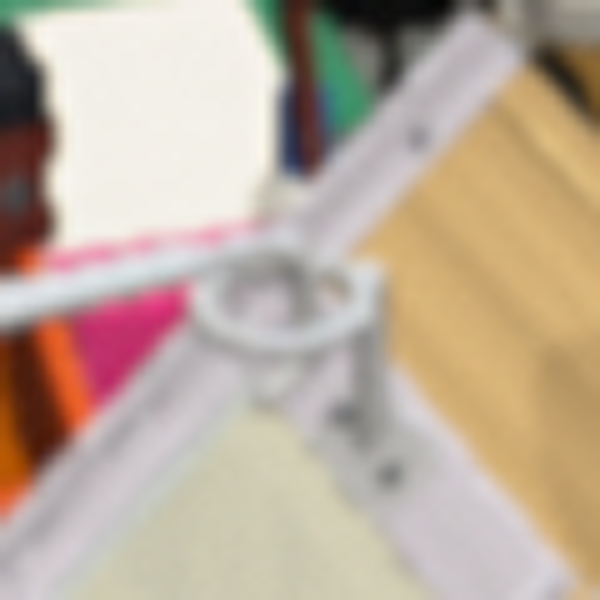

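View pics/t12c.png

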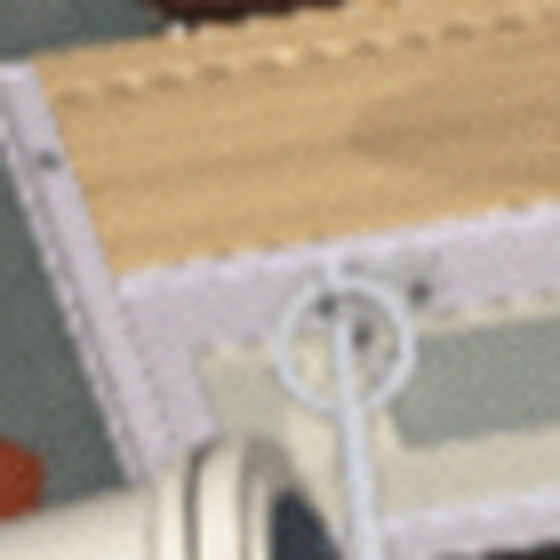

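>>> servo_tool(steps=[{"slide":[0,0,0.006],"dr":[0,0,0]},{"slide":[0,0,0.012],"dr":[0,0,0]},{"slide":[0,0,0.018],"dr":[0,0,0]},{"slide":[0,0,0.024],"dr":[0,0,0]},{"slide":[0,0,0.024],"dr":[0,0,0]}])

```text
time: 19.78
position: [0.4218, 0.1307, 0.2553]
tool_rot: [[0.989, 0.001, -0.149], [0.149, 0.0, 0.989], [0.001, -1.0, 0.0]]
ft_force: [0.9, -0.2, -1.3]
gripper_width: 0.018
```

>>> servo_tool(steps=[{"slide":[0,0,0.006],"dr":[0,0,0]},{"slide":[0,0,0.012],"dr":[0,0,0]},{"slide":[0,0,0.018],"dr":[0,0,0]},{"slide":[0,0,0.024],"dr":[0,0,0]},{"slide":[0,0,0.03],"dr":[0,0,0]},{"slide":[0,0,0.036],"dr":[0,0,0]},{"slide":[0,0,0.042],"dr":[0,0,0]},{"slide":[0,0,0.06],"dr":[0,0,0]},{"slide":[0,0,0.09],"dr":[0,0,0]},{"slide":[0,0,0.13],"dr":[0,0,0]},{"slide":[0,0,0.16],"dr":[0,0,0]},{"slide":[0,0,0.17],"dr":[0,0,0]},{"slide":[0,0,0.17],"dr":[0,0,0]},{"slide":[0,0,0.17],"dr":[0,0,0]}])

```text
time: 20.95
position: [0.4212, 0.1305, 0.3393]
tool_rot: [[0.989, 0.0, -0.149], [0.149, -0.0, 0.989], [0.0, -1.0, -0.0]]
ft_force: [-0.3, -0.1, -2.7]
gripper_width: 0.0179
```

```bash
python3 - <<'E'
from h import *
w=grab('side','s13.png');o=env.get_obs();print(o['position'],o['ft_force'],o['tool_rot'][:,0],o['torque'])
c=grab('top','t13.png')
cv2.imwrite('pics/s13c.png',cv2.resize(w[80:230,210:360],None,fx=4,fy=4,interpolation=cv2.INTER_CUBIC))
E
```

```text
[0.4209 0.1305 0.3387] [-0.2776 -0.3134 -2.042 ] [ 0.9888  0.1492 -0.0011] [ 0.0244  0.0126 -0.0083]
```

View pics/s13c.png

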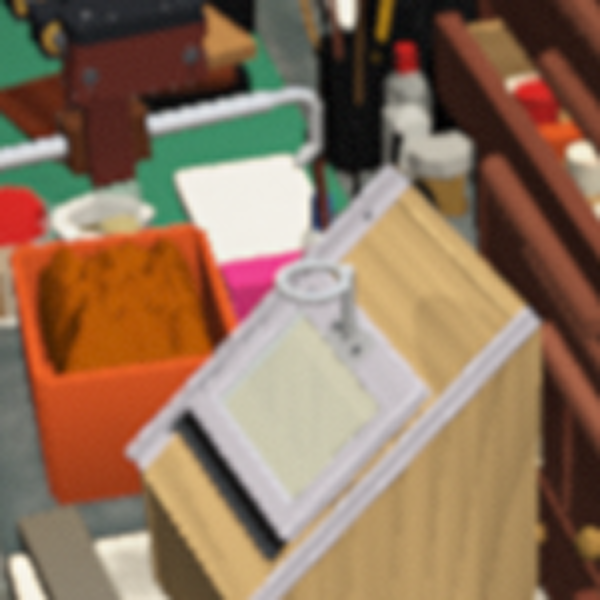

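>>> servo_tool(steps=[{"slide":[0,-0.05,0.03],"dr":[0,0,0]},{"slide":[0,-0.12,0.03],"dr":[0,0,-0.02]},{"slide":[0,-0.19,0.03],"dr":[0,0,-0.04]},{"slide":[0,-0.27,0.03],"dr":[0,0,-0.06]},{"slide":[0.01,-0.35,0.03],"dr":[0,0,-0.08]},{"slide":[0.02,-0.43,0.03],"dr":[0,0,-0.1]},{"slide":[0.03,-0.51,0.03],"dr":[0,0,-0.1]},{"slide":[0.04,-0.59,0.03],"dr":[0,0,-0.1]},{"slide":[0.05,-0.67,0.03],"dr":[0,0,-0.1]},{"slide":[0.06,-0.75,0.02],"dr":[0,0,-0.1]},{"slide":[0.07,-0.83,0.012],"dr":[0,0,-0.1]},{"slide":[0.08,-0.89,0.012],"dr":[0,0,-0.1]},{"slide":[0.08,-0.94,0.012],"dr":[0,0,-0.1]},{"slide":[0.08,-0.962,0.012],"dr":[0,0,-0.1]},{"slide":[0.08,-0.962,0.012],"dr":[0,0,-0.1]},{"slide":[0.08,-0.962,0.012],"dr":[0,0,-0.1]},{"slide":[0.08,-0.962,0.012],"dr":[0,0,-0.1]},{"slide":[0.08,-0.962,0.012],"dr":[0,0,-0.1]}])

```text
time: 22.55
position: [0.4614, -0.3489, 0.3455]
tool_rot: [[0.987, -0.0, 0.162], [-0.162, 0.0, 0.987], [-0.0, -1.0, 0.0]]
ft_force: [-1.0, 1.1, -2.0]
gripper_width: 0.0179
```

```bash
python3 - <<'E'
from h import *
w=grab('side','s14.png');o=env.get_obs();print(o['position'],o['ft_force'],o['tool_rot'][:,0],o['torque'])
a=cv2.imread('pics/s2.png')
x=np.hstack([cv2.resize(i[230:290,230:420],None,fx=4,fy=4,interpolation=cv2.INTER_CUBIC) for i in (a,)]);y=cv2.resize(w[230:290,230:420],None,fx=4,fy=4,interpolation=cv2.INTER_CUBIC)
cv2.imwrite('pics/s14c.png',np.vstack([x,y]))
E
```

```text
[ 0.4615 -0.349   0.3456] [-0.4175  0.3449 -1.8849] [ 0.9867 -0.1623  0.0001] [ 0.0022  0.0445 -0.0037]
```

View pics/s14c.png

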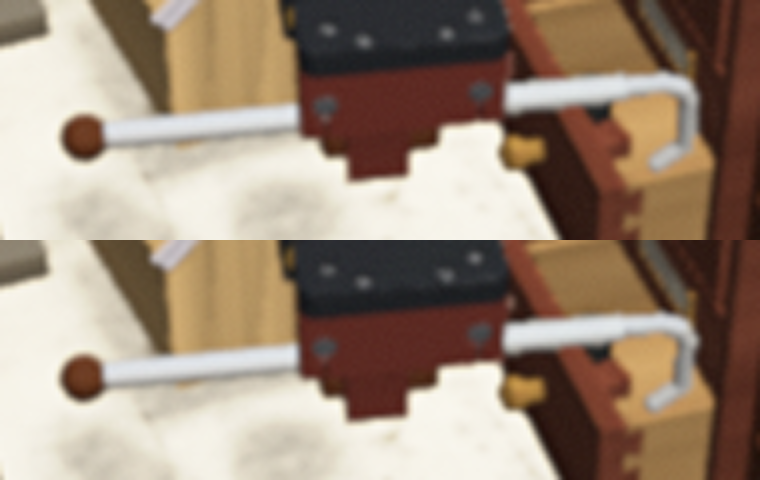

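>>> servo_tool(steps=[{"slide":[-0.0006,-0.003,-0.04],"dr":[0,0,0]},{"slide":[-0.0006,-0.003,-0.11],"dr":[0,0,0]},{"slide":[-0.0006,-0.003,-0.18],"dr":[0,0,0]},{"slide":[-0.0006,-0.003,-0.25],"dr":[0,0,0]},{"slide":[-0.0006,-0.003,-0.32],"dr":[0,0,0]},{"slide":[-0.0006,-0.003,-0.39],"dr":[0,0,0]},{"slide":[-0.0006,-0.003,-0.44],"dr":[0,0,0]},{"slide":[-0.0006,-0.003,-0.48],"dr":[0,0,0]},{"slide":[-0.0006,-0.003,-0.5],"dr":[0,0,0]},{"slide":[-0.0006,-0.003,-0.5],"dr":[0,0,0]},{"slide":[-0.0006,-0.003,-0.5],"dr":[0,0,0]},{"slide":[-0.0006,-0.003,-0.5],"dr":[0,0,0]}])

```text
time: 23.6
position: [0.4621, -0.3524, 0.0971]
tool_rot: [[0.987, 0.002, 0.163], [-0.163, -0.002, 0.987], [0.002, -1.0, -0.001]]
ft_force: [-0.2, -0.2, -2.5]
gripper_width: 0.0177
```

```bash
python3 - <<'E'
from h import *
w=grab('side','s15.png');o=env.get_obs();print(o['position'],o['ft_force'],o['tool_rot'][:,0])
cv2.imwrite('pics/s15c.png',cv2.resize(w[310:430,250:420],None,fx=4,fy=4,interpolation=cv2.INTER_CUBIC))
E
```

```text
[ 0.4622 -0.3525  0.0972] [ 0.0294  1.1448 -1.8358] [ 0.9866 -0.1634  0.0026]
```

View pics/s15c.png

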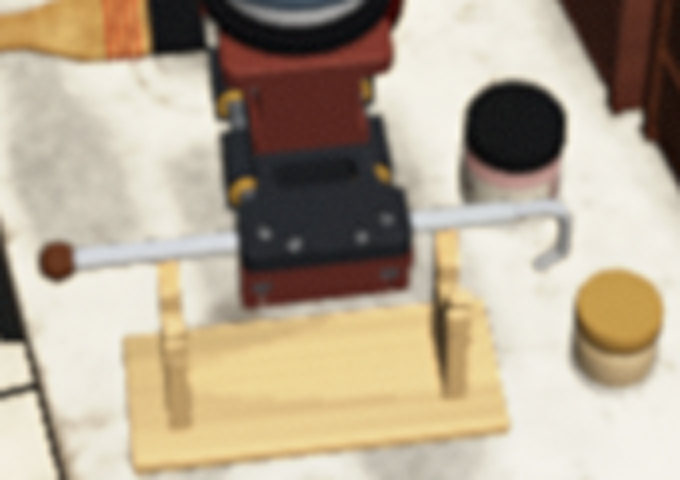

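>>> servo_tool(steps=[{"slide":[-0.002,0.0034,0],"dr":[0,0,0]},{"slide":[-0.002,0.0034,-0.015],"dr":[0,0,0]},{"slide":[-0.002,0.0034,-0.03],"dr":[0,0,0]},{"slide":[-0.002,0.0034,-0.045],"dr":[0,0,0]},{"slide":[-0.002,0.0034,-0.06],"dr":[0,0,0]},{"slide":[-0.002,0.0034,-0.06],"dr":[0,0,0]},{"slide":[-0.002,0.0034,-0.06],"dr":[0,0,0]}])

```text
time: 24.23
position: [0.4596, -0.3499, 0.0645]
tool_rot: [[0.987, -0.001, 0.164], [-0.164, 0.001, 0.987], [-0.002, -1.0, 0.001]]
ft_force: [-0.0, 0.5, -2.2]
gripper_width: 0.0178
```

```bash
python3 - <<'E'
from h import *
o=env.get_obs();print(o['position'],o['ft_force'],o['tool_rot'][:,0])
E
```

```text
[ 0.4596 -0.3499  0.0645] [-0.0413  0.4854 -2.1569] [ 0.9865 -0.1637 -0.0016]
```

>>> servo_tool(steps=[{"slide":[0.002,-0.001,-0.006],"dr":[0,0,0]},{"slide":[0.002,-0.001,-0.012],"dr":[0,0,0]},{"slide":[0.002,-0.001,-0.018],"dr":[0,0,0]},{"slide":[0.002,-0.001,-0.024],"dr":[0,0,0]},{"slide":[0.002,-0.001,-0.03],"dr":[0,0,0]},{"slide":[0.002,-0.001,-0.035],"dr":[0,0,0]},{"slide":[0.002,-0.001,-0.035],"dr":[0,0,0]},{"slide":[0.002,-0.001,-0.035],"dr":[0,0,0]},{"slide":[0.002,-0.001,-0.035],"dr":[0,0,0]}])

```text
time: 24.98
position: [0.4611, -0.3507, 0.048]
tool_rot: [[0.987, 0.0, 0.164], [-0.164, -0.0, 0.987], [0.0, -1.0, -0.0]]
ft_force: [-0.5, -0.3, -1.6]
gripper_width: 0.0178
```

```bash
python3 - <<'E'
from h import *
w=grab('side','s16.png');o=env.get_obs();print(o['position'],o['ft_force'],o['tool_rot'][:,0])
cv2.imwrite('pics/s16c.png',cv2.resize(w[310:430,250:420],None,fx=4,fy=4,interpolation=cv2.INTER_CUBIC))
E
```

```text
[ 0.4612 -0.3507  0.0481] [-0.193  -1.3325 -1.363 ] [ 0.9865 -0.1637  0.0002]
```

View pics/s16c.png

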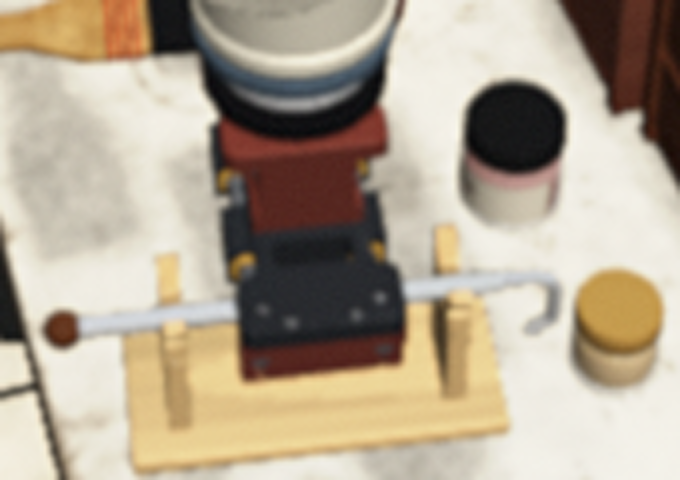

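Rod is in both slots, hook down, 2.5 mm above the seat. Lower 2 mm more, then open.

>>> servo_tool(steps=[{"slide":[0,0,-0.002],"dr":[0,0,0]},{"slide":[0,0,-0.004],"dr":[0,0,0]},{"slide":[0,0,-0.004],"dr":[0,0,0]},{"slide":[0,0,-0.004],"dr":[0,0,0]}])

```text
time: 25.37
position: [0.4611, -0.3507, 0.0459]
tool_rot: [[0.987, -0.0, 0.164], [-0.164, 0.0, 0.987], [-0.0, -1.0, 0.0]]
ft_force: [0.7, -0.3, -2.4]
gripper_width: 0.0178
```

>>> servo_tool(steps=[{"slide":[0,0,0],"dr":[0,0,0]},{"slide":[0,0,0],"dr":[0,0,0]},{"slide":[0,0,0],"dr":[0,0,0]},{"slide":[0,0,0],"dr":[0,0,0]},{"slide":[0,0,0],"dr":[0,0,0]},{"slide":[0,0,0],"dr":[0,0,0]},{"slide":[0,0,0],"dr":[0,0,0]},{"slide":[0,0,0],"dr":[0,0,0]}], hand=0.2)

```text
time: 26.03
position: [0.4611, -0.3507, 0.046]
tool_rot: [[0.987, 0.0, 0.164], [-0.164, -0.0, 0.987], [0.0, -1.0, -0.0]]
ft_force: [-0.8, 0.2, 0.4]
gripper_width: 0.0525
```

>>> servo_tool(steps=[{"slide":[0,0,0],"dr":[0,0,0]},{"slide":[0,0,0.02],"dr":[0,0,0]},{"slide":[0,0,0.06],"dr":[0,0,0]},{"slide":[0,0,0.12],"dr":[0,0,0]},{"slide":[0,0,0.2],"dr":[0,0,0]},{"slide":[0,0,0.28],"dr":[0,0,0]},{"slide":[0,0,0.36],"dr":[0,0,0]},{"slide":[0,0,0.44],"dr":[0,0,0]},{"slide":[0,0,0.5],"dr":[0,0,0]},{"slide":[0,0,0.5],"dr":[0,0,0]},{"slide":[0,0,0.5],"dr":[0,0,0]}])

```text
time: 26.95
position: [0.4617, -0.3512, 0.2987]
tool_rot: [[0.987, 0.004, 0.164], [-0.164, -0.003, 0.987], [0.004, -1.0, -0.002]]
ft_force: [-0.7, 1.2, -0.7]
gripper_width: 0.0527
```

```bash
python3 - <<'E'
from h import *
w=grab('side','s17.png');c=grab('top','t17.png');o=env.get_obs();print(o['time'],o['position'],o['ft_force'])
a=cv2.imread('pics/side0.png');y0,y1,x0,x1=330,430,250,410
cv2.imwrite('pics/s17c.png',np.vstack([cv2.resize(i[y0:y1-10,x0:x1],None,fx=3,fy=3,interpolation=cv2.INTER_CUBIC) for i in (a,w)]))
b=cv2.imread('pics/s10.png')
cv2.imwrite('pics/h17.png',np.hstack([cv2.resize(i[130:230,240:340],None,fx=4,fy=4,interpolation=cv2.INTER_CUBIC) for i in (b,w)]))
E
```

```text
27.05 [ 0.4604 -0.3502  0.2952] [0.2093 0.2441 0.5618]
```

View pics/s17c.png

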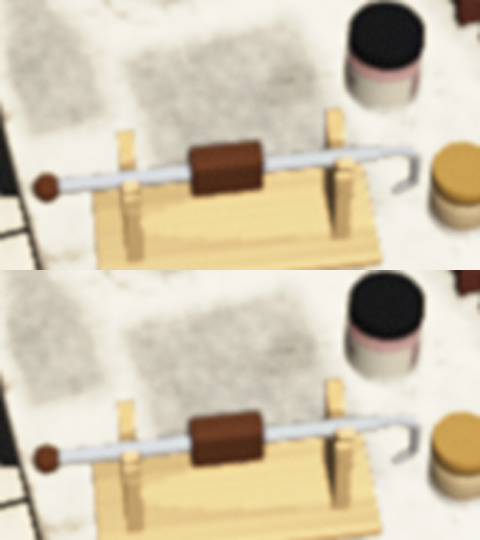

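View pics/h17.png

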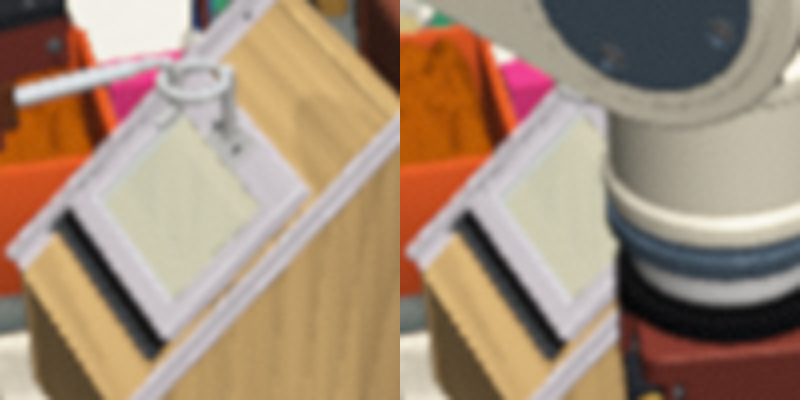

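```bash
python3 - <<'E'
from h import *
def g(n): return cv2.cvtColor(cv2.imread(f'pics/{n}.png'),cv2.COLOR_BGR2GRAY).astype(np.float32)
# hatch's window lower part, unobstructed
y0,y1,x0,x1=165,215,262,296
T=g('s10')
M=cv2.createHanningWindow((x1-x0,y1-y0),cv2.CV_32F)
for n in ['s7','s8','s9','s10','s11','s12','s13','s17']:
    W=np.eye(2,3,dtype=np.float32)
    cc,W=cv2.findTransformECC(T[y0:y1,x0:x1],g(n),np.float32([[1,0,x0],[0,1,y0]]),cv2.MOTION_TRANSLATION,(3,200,1e-6),None,3)
    print(n,W[:,2]-[x0,y0],round(cc,3))
d=np.array([-.757,-.1172,-.6428])
p=np.array([.49,.13,.16]);print('px per mm',(proj('s10',p+d*.001)-proj('s10',p)))
E
```

```text
s7 [ 0.913  -1.1082] 0.966
s8 [ 0.3529 -0.3623] 0.997
s9 [ 0.1264 -0.071 ] 0.998
s10 [0.0415 0.0015] 0.999
s11 [-0.0138  0.1211] 0.998
s12 [-0.0139  0.106 ] 0.998
s13 [-0.0047  0.1195] 0.998
s17 [-2.5808 -2.9796] 0.891
px per mm [-0.2965  0.3201]
```

```bash
python3 -c "
from rig import ticket
print(ticket.job_done())"
```

```text
the job is handed in; nothing more can be done
None
```

I drew the hatch onto the seal with the pole, unhooked without the hatch springing back, and put the pole back in its cradle. The job was handed in at about 27 s of the 72 s, and no verdict came back.

- **Hook:** the hook went down through the ring with no contact force, and the side view showed the leg through the hole.
- **Pull:** I drew the hatch down the slope until it met the seal, then pressed to about 14.5 N at the wrist. The highest reading I saw, a noisy one, was about 16 N. From the stated drag I put the seal force at about 9 N while pulled.
- **Hatch after unhooking:** images just before and after unhooking show no spring-back. The hatch lies about 1.35 mm past the frame where it first touched the seal. That image shift alone gives only about 5.5–6 N, against the 5 N required. I did not measure the seal force after release.
- **Failed check:** the same image comparison gave no usable result on the last picture, because the arm covered part of the hatch. By eye the visible part had not moved.
- **Pole:** it was released within about 0.5 mm of where I gripped it. The side picture shows it in both slots, hook down at the same end, looking the same as at the start.
- **Bystanders:** both jars look unmoved in the last side picture. I did not check the cup separately; the arm never went low near it.

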